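# Index an insert round to the welding station and slide it up to the line

## Robot

A 6-joint arm with a two-finger parallel gripper is mounted at the origin on the work surface. World frame = base frame: x ahead of the robot, y to its left, z up, the work surface at z = 0. Lengths are in m, angles in rad, forces in N, time in s.
With the tool pointing down it reaches from about 0.35 to 0.875 m from the base axis. Payload 4.2 kg.
Tool frame: the origin (TCP) lies between the finger pads; the fingertips stand 22 mm ahead of it and the grasp point (between the pads) lies 3 mm ahead of it; z points along the fingers, y is the direction in which the jaws open and shut (so a half turn about z gives the same grasp; the last joint's range is limited). The gripper opens to 85 mm and grips with 20 to 120 N. Pads are 22 mm wide; open, the fingers measure 114 mm over their backs; the gripper's body (76 mm by 85 mm) begins 54 mm behind the grasp point. The pads swing forward as they close: fully open they stand 13 mm farther back than shut.
Start: joints at [-1.06, 0.385, 0.008, 0, -1.194, -0.259], TCP at [0.156, -0.605, 0.253] pointing down, gripper open.
Joint ranges: [-3.14, 3.14], [-1.21, 2.06], [-1.07, 1.41], [-3.16, 2.05], [-2.99, -0.16], [-3.1, 3.1]. Speed limits (rad/s): [2.79, 2.79, 3.14, 3.14, 3.14, 3.14].

## Interface

Orientations are given as a 3x3 rotation matrix whose columns are the frame's x, y, z axes.
In Python, from rig import manip, optics gives the robot as it stands. The module is installed in compiled form; this text tells all that it offers.
- The arm moves only by the shell command python3 -m pendant 'ROWS' [FORCE]. ROWS is JSON, a list of rows, each a list of 7 numbers: the opening, from -1 (shut) to 1 (fully open), then the shift along the tool's x, y, z in m, then the turn, a rotation vector about the tool's x, y, z in degrees. In form: [[claw, x, y, z, ax, ay, az], ...]. A call has 1 to 10 rows; each row is the pose to reach, as a shift and turn from the pose commanded when the call began, along the tool's axes at that moment; what a row does not reach only later rows make up. A row lasts 1/12 s, in which the tool goes at most 41.7 mm and 7.16 degrees, less where a joint would pass 70% of its speed; a pose out of reach is approached as far as the arm can. A call with a gripper value outside its range is refused whole. The fingers move at their own pace and stop on an object; FORCE is the grip in N (left out, the last holds). Time passes only in rows, so rows that repeat a pose let the fingers close. It gives the time, the measured TCP pose, the force and the opening at its end, in the units of the state.
- manip.state(): the state, without advancing time (a new reading comes with each control period).
- optics.snapshot(name): name is "scene" or "top" or "wrist"; returns the picture (384x512x3 uint8, red, green, blue); there is no depth.
- optics.camera_params(name): a dict with "vertical_fov" (degrees; the focal length in pixels is half the picture's height over the tangent of half this angle, whatever the lens; pixels are square), "cx", "cy" (the principal point, pixels), "camera_from_world" (4x4, takes a point from world to camera coordinates); the wrist camera has in their place "mount" (4x4, takes a point from camera to tool coordinates, whose origin is the TCP and whose axes are the flange's). Camera axes: x right, y down, z forward; pixel columns grow to the right and rows downward; lengths in m; the calibration is good to about 2 mm. A picture is of the moment at which its call begins: read the wrist's pose just before it. camera_params takes no time and is no camera call.
- manip.job_done(): hands the job in, once; it reports no verdict.
The state is a dict: "t": time; "joint_positions": joint angles; "dq": joint speeds; "joint_efforts": joint torques, N m; "ee_pos": TCP position; "tool_rot": TCP orientation; "force": force on the tool from outside, world axes, zero at the start; "wrist_torque": the same for the moment, N m; "width": opening from 0.0 (shut) to 1.0 (fully open).
Only numpy, scipy, OpenCV 4.12 (cv2) and the standard library are available. Lean on these libraries where they do the work, as an engineer would, in place of code of your own. Each camera call takes 0.05 s, during which the arm holds its last target.

## Task

Bring the steel insert round to the copper welding bar: pull up the red T-handle plunger and twist it so that it stays out by itself, swing the turntable round (it has a black hand grip) until the bed faces the copper bar, then twist the plunger back so that its pin drops fully home in the index plate. Last, push the insert along the bed until its leading edge meets the line scribed across the copper bar, and leave it lying there. Leave everything else on the bench where it is.

Things in the scene. Friction and masses are not known exactly. Their poses are not given: they have to be found in the camera images.
- fixture: Fixed base: grey-green plate 200 x 400 x 12 mm on the bench, turntable bearing in its middle. Origin on the turntable's axis at bench level; z up. Its x axis points from the axis to the plunger bracket, on the side away from the robot; its 400 mm length runs along y. Position and yaw change from start to start. All heights given are above the bench.
- turntable (a joint): Angle of the turntable, rad, counter-clockwise from above, range -1.85 to 1.85. At 0 (start) the bed points along the base's -x, toward the robot; at +1.571 along the base's -y, at -1.571 along +y. About 3 N at the hand grip turns it; it stays put. Locked (0.6 deg play) when the pin is in a hole of the steel index plate (180 mm across, holes every 45 deg); the tapered pin finds a hole within 3 deg.
- bed_nose (a point): Middle of the open front end of the bed, at floor level, 95 mm from the turntable's axis. The bed is an open-ended channel 131 mm long (95 mm before the axis, 36 mm behind it), floor 60 mm high, 60 mm wide between two side rails 12 mm thick that rise 10 mm above the floor.
- turn_grip (a point): Point to take on the upright black hand grip of the turntable (24 mm across, 77 to 122 mm high, spinning freely on its spindle): on its axis, 108 mm high. It stands beside the bed's front end, 87 mm from the turntable's axis.
- plunger (a joint): Lift of the index plunger, m: 0 with the pin fully home, up to 0.016. A spring pushes it down, 7 N home, 10 N when out. The pin (10 mm, tapered end, 9 mm deep in the index plate when home) is clear of the plate above 0.009. Parked, it rests at about 0.0115.
- tee (a joint): Twist of the T-handle about its upright axis, rad, counter-clockwise from above, range -1.5 to 1.5; 0 with its cross pin in the sleeve's slot. It cannot turn when home. Lifted above 0.012 m it turns either way; twisted over 0.6 rad (best 1.0 to 1.4) and let go, the cross pin rests on the sleeve's top and holds the plunger out. Within 0.15 rad of 0 it drops back into the slot under the spring.
- tee_bar (a point): Centre of the red T-handle's bar (64 mm along its own y, 14 mm thick along its own x, 18 mm high), on the plunger's upright axis, 76 mm from the turntable's axis; 127 mm high with the plunger home; it rises and turns with it. At twist 0 the bar lies along the base's y. The sleeve's top below it is 102 mm high.
- insert: The steel die insert lying in the bed, 100 x 57 x 14 mm, about 0.6 kg. Origin in the middle of its underside (60 mm high); its -x end is the leading end, toward the bed's open front. It has 1.5 mm play at each side in the bed and slides with a few newtons; it stops when no longer pushed.
- lead_edge (a point): Middle of the insert's leading edge (its -x end), at its underside.
- tail_edge (a point): Middle of the insert's tail edge (its +x end), at its underside; push here. There is open space behind it.
- bar: The copper welding (backing) bar on its steel stand, fixed on the base to the left or to the right of the turntable (base y = +131 or -131 mm), 110 mm along its x, 50 mm along its y, top at 58.5 mm. Its axes are parallel to the base's. The insert slides out over it.
- scribed_line (a point): Middle of the black line, 2 mm wide, scribed along the bar's x across the middle of its top face, 131 mm from the turntable's axis. No stop there.
- rod_tray: Blue filler-rod tray 150 x 56 x 26 mm, fixed on the base on the side opposite to the copper bar. Not used.
- spare_insert: Bystander: another insert, 100 x 57 x 14 mm, lying on the bench on the robot's side of the base. Leave alone.
- brass_hammer: Bystander: brass hammer 190 mm long, 24 mm high, lying behind the base.
- magnifier: Bystander: hand lens 165 mm long, 14 mm high, lying on the robot's side of the base.
- wire_brush: Bystander: brush 200 mm long, 20 mm high, lying behind the base.
- punch: Bystander: stepped steel punch, 60 mm across, 75 mm tall, standing at the base's -y end (robot's right).
- earth_clamp: Bystander: brass spring clamp 150 mm long, 28 mm high, lying at the base's +y end (robot's left).
- polish: Bystander: white bottle 60 mm across, 140 mm tall, standing at the base's +y end (robot's left).
Not all that is in view belongs to the job. What is shaped like the insert but green or purple is not meant.

How it is judged:
On the way, in this order (a step that is already met when the one before it is completed fails the run):
1. the plunger is pulled, twisted and stays out by itself, nobody holding it (value of joint plunger above 0.0095 m and (value of joint tee above 0.4 rad or value of joint tee below -0.4 rad) and contact force between the fingers and anything else below 0.3 N), for 0.3 s.
2. with the plunger still parked, the turntable is swung until the bed faces the copper bar (within 3 degrees) (value of joint plunger above 0.0095 m and horizontal distance between bed_nose and scribed_line below 0.05 m and (value of joint turntable between 1.518 and 1.623 rad or value of joint turntable between -1.623 and -1.518 rad)), for 0.2 s.
3. the plunger is twisted back and its pin is fully home in the index plate, the bed facing the bar (value of joint plunger below 0.0015 m and value of joint tee between -0.25 and 0.25 rad and horizontal distance between bed_nose and scribed_line below 0.05 m), for 0.2 s.
4. the insert's leading edge meets the scribed line within 3 mm (y of lead_edge in the frame of scribed_line between -0.003 and 0.003 m and horizontal distance between lead_edge and scribed_line below 0.012 m), for 0.2 s.
At the end, for the whole second after the job is handed in: The bed faces the copper bar with the plunger pin fully home in the index plate (within 1.5 mm) and its cross pin back in the slot; the insert lies flat in the bed, at rest, its leading edge within 3 mm of the scribed line and square to the bed (all of step 3 and all of step 4 and angle between the y axis of insert and the x axis of bar, either way round below 0.08 rad and angle between insert's own z axis and vertical below 0.05 rad and height (world z) of insert between 0.055 and 0.064 m and linear speed of insert below 0.01 m/s); the robot touches nothing.
It fails at once if a bystander is moved more than 20 mm (distance of any of spare_insert, brass_hammer, magnifier, wire_brush, punch, earth_clamp, polish from where it was at the start of the episode above 0.02 m).
It also fails if it takes over 67 s, if anything falls off the work surface, if the arm or the gripper's body presses on something with over 40 N, if the wrist force passes 120 N, or if a joint passes its speed limit or range.

## Working session

There is one attempt and no reset: what is moved stays moved. The work goes in short steps, Python scripts to look and compute and a shell command to move; the robot and the scene stay as the last step left them, time stands still between calls to the robot, and variables do not carry over. Pictures are saved under pics/ and viewed, and the job is handed in when it is done.

```bash
mkdir -p pics; cat > h.py <<'E'
import numpy as np, cv2, json
from rig import manip, optics
def snap(name,fn):
    s=manip.state(); im=optics.snapshot(name); cv2.imwrite('pics/'+fn+'.png',im[:,:,::-1]); np.savez('pics/'+fn+'.npz',im=im,p=s['ee_pos'],R=s['tool_rot']); return im,s
def cam(name,s=None):
    c=optics.camera_params(name); f=192/np.tan(np.radians(c['vertical_fov'])/2)
    if 'mount' in c:
        T=np.eye(4);T[:3,:3]=np.array(s['tool_rot']);T[:3,3]=s['ee_pos']; W=T@np.array(c['mount'])
    else: W=np.linalg.inv(np.array(c['camera_from_world']))
    return f,c['cx'],c['cy'],W
def ray(C,u,v):
    f,cx,cy,W=C; d=W[:3,:3]@np.array([(u-cx)/f,(v-cy)/f,1]); return W[:3,3],d
def onz(C,u,v,z):
    o,d=ray(C,u,v); return o+d*(z-o[2])/d[2]
def proj(C,P):
    f,cx,cy,W=C; p=np.linalg.inv(W)@np.append(P,1); return cx+f*p[0]/p[2],cy+f*p[1]/p[2]
def tri(rs):
    A=np.zeros((3,3));b=np.zeros(3)
    for o,d in rs:
        d=d/np.linalg.norm(d);M=np.eye(3)-np.outer(d,d);A+=M;b+=M@o
    return np.linalg.solve(A,b)
E
python3 - <<'E'
from h import *
for n in ['scene','top','wrist']:
    im,s=snap(n,n+'0'); print(n,optics.camera_params(n))
print(s)
E
```

```text
scene {'vertical_fov': 43.544461959103955, 'cx': 257.093322196442, 'cy': 185.71945818853686, 'camera_from_world': array([[-0.78647506,  0.61736832, -0.01770124,  0.42327798],
       [ 0.42896745,  0.5253998 , -0.73480744, -0.18655539],
       [-0.44434661, -0.58550098, -0.67804475,  1.72937143],
       [ 0.        ,  0.        ,  0.        ,  1.        ]])}
top {'vertical_fov': 48.78135012250507, 'cx': 262.4481122706461, 'cy': 189.89904817526, 'camera_from_world': array([[-0.01330377, -0.99986568,  0.00957213,  0.03421428],
       [-0.98718322,  0.01161124, -0.15916804,  0.56462319],
       [ 0.15903552, -0.01156698, -0.9872051 ,  1.20032123],
       [ 0.        ,  0.        ,  0.        ,  1.        ]])}
wrist {'vertical_fov': 69.16302320413457, 'cx': 251.39316782304078, 'cy': 190.07299982146418, 'mount': array([[ 9.91045220e-05, -9.46332053e-01, -3.23195970e-01,
         8.31228871e-02],
       [ 9.99999630e-01, -1.82548389e-04,  8.41148723e-04,
        -6.32339274e-04],
       [-8.55004902e-04, -3.23195934e-01,  9.46331685e-01,
        -1.20241398e-01],
       [ 0.00000000e+00,  0.00000000e+00,  0.00000000e+00,
         1.00000000e+00]])}
{'t': 0.1, 'joint_positions': array([-1.06040021e+00,  3.85463498e-01,  6.75031753e-03, -4.23383893e-04,
       -1.19401445e+00, -2.58584254e-01]), 'dq': array([-0.00191038, -0.0006379 ,  0.00470192,  0.00133628, -0.0005538 ,
        0.00033239]), 'joint_efforts': array([-7.84050098e-04, -3.93317735e+01,  1.88928992e+01,  4.19797540e+00,
       -2.63235743e-03,  1.11433286e-05]), 'ee_pos': array([ 0.15560691, -0.60481588,  0.25233765]), 'tool_rot': array([[-9.68501432e-01, -2.49007263e-01, -5.99959424e-04],
       [-2.49007960e-01,  9.68499618e-01,  1.87745586e-03],
       [ 1.13560327e-04,  1.96771336e-03, -9.99998058e-01]]), 'force': array([ 0.12482204, -0.14941965, -0.86038744]), 'wrist_torque': array([-0.05699439, -0.03592491, -0.02410245]), 'width': 0.9990149631410359}
```

View pics/scene0.png

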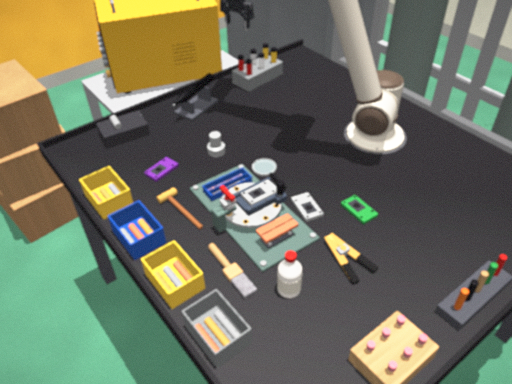

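View pics/top0.png

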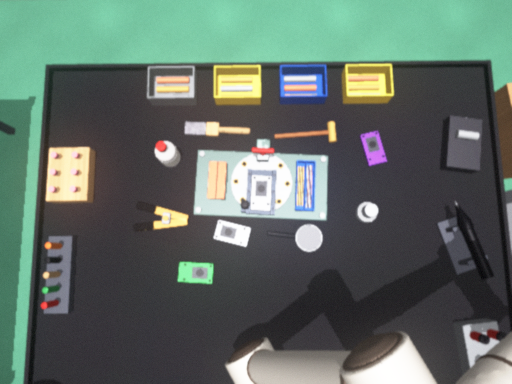

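```bash
python3 - <<'E'
import cv2
a=cv2.imread('pics/top0.png')[125:255,180:345]; cv2.imwrite('pics/top0c.png',cv2.resize(a,None,fx=4.8,fy=4.5,interpolation=cv2.INTER_CUBIC))
a=cv2.imread('pics/scene0.png')[155:275,185:325]; cv2.imwrite('pics/scene0c.png',cv2.resize(a,None,fx=5,fy=5,interpolation=cv2.INTER_CUBIC))
E
```

```text
(no output)
```

View pics/top0c.png

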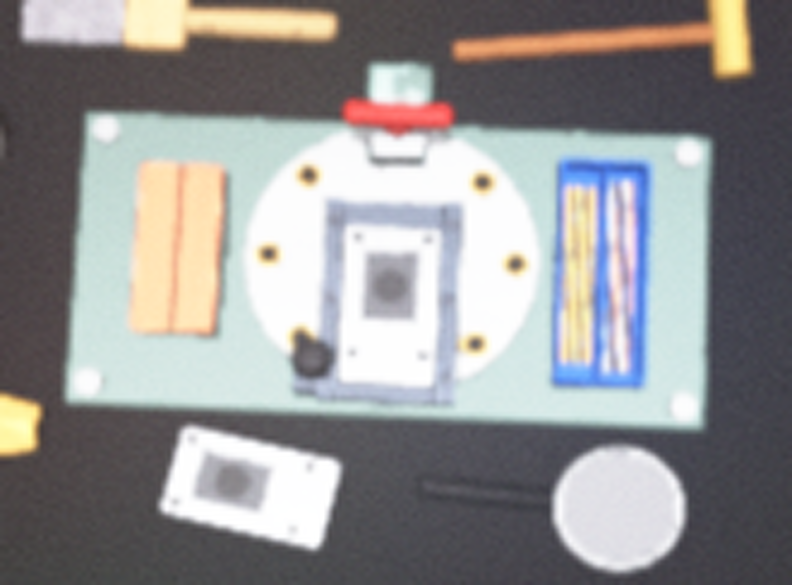

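View pics/scene0c.png

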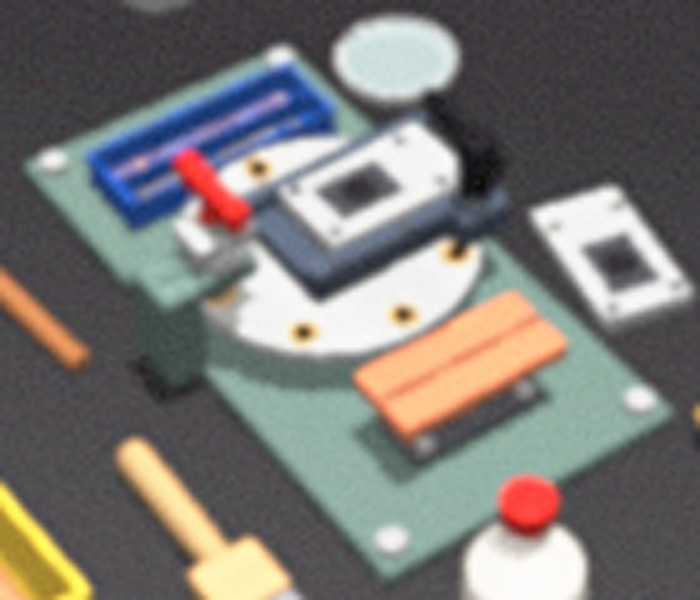

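The copper bar is on the +y side (top crop 178,245), so the bed has to go to −1.571. The grip is at crop (312,355), the red T-bar at (398,113), and the insert in the middle of the bed.

```bash
python3 - <<'E'
from h import *
T=cam('top');S=cam('scene')
t=lambda u,v:(u/4.8+180-.4,v/4.5+125-.4)
s=lambda u,v:(u/5+185-.4,v/5+155-.4)
co=[onz(T,*t(*p),.012) for p in [(87,113),(712,138),(703,430),(66,402)]]
for c in co: print(c.round(4))
c=np.mean(co,0);print('centre',c)
y=(co[0]-co[1])+(co[3]-co[2]); print('yaw deg',np.degrees(np.arctan2(-y[0],y[1])))
x=(co[0]-co[3])+(co[1]-co[2]); print('yaw deg',np.degrees(np.arctan2(x[1],x[0])))
co=[onz(S,*s(*p),.012) for p in [(388,575),(25,165),(283,45),(672,410)]]
print('scene centre',np.mean(co,0),[q.round(3) for q in co])
print('tee',tri([ray(T,*t(398,113)),ray(S,*s(211,188))]))
print('grip',tri([ray(T,*t(313,355)),ray(S,*s(435,103))]), onz(T,*t(313,355),.115))
print('bar line',tri([ray(T,*t(178,246)),ray(S,*s(465,345))]))
print('insert',tri([ray(T,*t(391,288)),ray(S,*s(358,187))]))
E
```

```text
[0.6973 0.2233 0.012 ]
[ 0.6755 -0.1754  0.012 ]
[ 0.4765 -0.1622  0.012 ]
[0.5    0.2342 0.012 ]
centre [0.58732453 0.02996004 0.012     ]
yaw deg -3.267047118539405
yaw deg -3.473871209902022
scene centre [0.58886729 0.03346869 0.012     ] [array([0.698, 0.226, 0.012]), array([ 0.676, -0.169,  0.012]), array([ 0.48 , -0.16 ,  0.012]), array([0.501, 0.237, 0.012])]
tee [0.66414793 0.0269689  0.12890578]
grip [0.52183002 0.06848212 0.13873931] [0.51634631 0.07711314 0.115     ]
bar line [0.59326335 0.16092516 0.06546807]
insert [0.56440502 0.03135322 0.07292532]
```

```bash
cat >> h.py <<'E'
def go(P,yaw):
    """print shift/turn in tool axes to reach TCP P, tool x-axis at yaw deg, pointing down (from commanded ~ measured)"""
    from scipy.spatial.transform import Rotation as Ro
    s=manip.state(); R=np.array(s['tool_rot']); a=np.radians(yaw)
    x=np.array([np.cos(a),np.sin(a),0]); z=np.array([0,0,-1.]); Rt=np.stack([x,np.cross(z,x),z],1)
    sh=R.T@(np.array(P)-s['ee_pos']); rv=np.degrees(Ro.from_matrix(R.T@Rt).as_rotvec())
    print('t',round(s['t'],2),'shift mm',(sh*1000).round(1),'turn',rv.round(2),'pos',np.round(s['ee_pos'],4),'F',np.round(s['force'],1),'w',round(s['width'],3))
E
python3 -c "
from h import *
go([.664,.027,.25],-93.4)"
```

```text
t 0.15 shift mm [-649.7  485.4    3.2] turn [ 9.000e-02  5.000e-02 -7.218e+01] pos [ 0.1556 -0.6049  0.2525] F [ 0.  -0.4 -1. ] w 0.996
```

```bash
python3 -m pendant '[[1,-0.032,0.024,0,0,0,-3.6],[1,-0.065,0.049,0,0,0,-7.2],[1,-0.097,0.073,0,0,0,-10.8],[1,-0.13,0.097,0,0,0,-14.4],[1,-0.162,0.121,0,0,0,-18],[1,-0.195,0.146,0,0,0,-21.6],[1,-0.227,0.17,0,0,0,-25.2],[1,-0.26,0.194,0,0,0,-28.8],[1,-0.292,0.218,0,0,0,-32.4],[1,-0.325,0.243,0,0,0,-36]]'; python3 -c "
from h import *
go([.664,.027,.25],-93.4)"
```

```text
t: 0.98
ee_pos: [0.4106, -0.2872, 0.2533]
tool_rot: [[-0.635, -0.773, 0.0], [-0.773, 0.635, 0.0], [-0.0, 0.0, -1.0]]
force: [1.0, 0.2, 0.3]
width: 1.002
t 0.98 shift mm [-403.6    3.6    3.4] turn [ -0.   0. -36.] pos [ 0.4106 -0.2872  0.2533] F [1.  0.2 0.3] w 1.002
```

```bash
python3 -m pendant '[[1,-0.040,0.000,0,0,0,-3.6],[1,-0.081,0.001,0,0,0,-7.2],[1,-0.121,0.001,0,0,0,-10.8],[1,-0.161,0.001,0,0,0,-14.4],[1,-0.202,0.002,0,0,0,-18],[1,-0.242,0.002,0,0,0,-21.6],[1,-0.282,0.003,0,0,0,-25.2],[1,-0.323,0.003,0,0,0,-28.8],[1,-0.363,0.003,0,0,0,-32.4],[1,-0.404,0.003,0.003,0,0,-36]]'; python3 -m pendant '[[1,0,0,0,0,0,0]]';python3 -c "
from h import *
go([.664,.027,.25],-93.4)
im,s=snap('wrist','w1')"
```

```text
t: 1.82
ee_pos: [0.666, 0.0261, 0.2506]
tool_rot: [[-0.059, -0.998, 0.001], [-0.998, 0.059, -0.0], [-0.0, -0.001, -1.0]]
force: [0.1, -0.8, -0.6]
width: 0.999
t: 1.9
ee_pos: [0.6682, 0.0297, 0.2474]
tool_rot: [[-0.055, -0.998, -0.001], [-0.998, 0.055, 0.0], [-0.0, 0.001, -1.0]]
force: [-0.2, -0.2, 0.1]
width: 0.998
t 1.9 shift mm [ 3.   4.  -2.6] turn [0.05 0.02 0.23] pos [0.6682 0.0297 0.2474] F [-0.2 -0.2  0.1] w 0.998
```

View pics/w1.png

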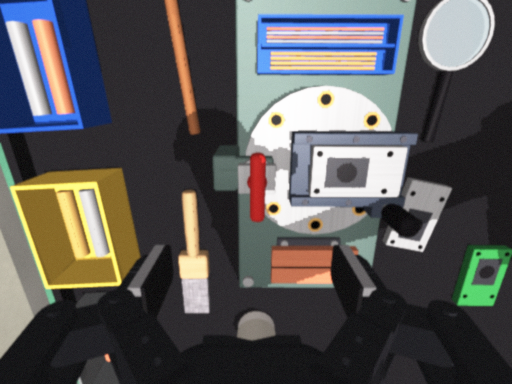

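```bash
cat >> h.py <<'E'
def red(im,lo=110,k=2.2):
    a=im.astype(int); m=((a[:,:,0]>lo)&(a[:,:,0]>k*a[:,:,1])&(a[:,:,0]>k*a[:,:,2])).astype(np.uint8)
    return m
def blobs(m,amin=60):
    n,l,st,c=cv2.connectedComponentsWithStats(m)
    return [(c[i],st[i],cv2.minAreaRect(np.argwhere(l==i)[:,::-1].astype(np.float32))) for i in range(1,n) if st[i][4]>amin]
E
python3 - <<'E'
from h import *
d=np.load('pics/w1.npz'); s=dict(ee_pos=d['p'],tool_rot=d['R']); im=d['im']; W=cam('wrist',s)
for b in blobs(red(im,90)): print(b)
for b in blobs(red(np.load('pics/top0.npz')['im'],110),20): print('top',b)
print('now',manip.state()['ee_pos'],manip.state()['t'],d['p'])
cv2.imwrite('pics/w1c.png',cv2.resize(im[70:310,220:420,::-1],None,fx=3,fy=2.5,interpolation=cv2.INTER_CUBIC))
E
```

```text
(array([256.90752033, 186.34349593]), array([248, 153,  18,  69, 984], dtype=int32), ((256.5, 187.0), (68.0, 17.0), 90.0))
top (array([160.32051282, 145.46153846]), array([155, 141,  11,  10,  78], dtype=int32), ((160.50001525878906, 145.50001525878906), (9.899494171142578, 8.485280990600586), 45.0))
top (array([262.0875, 150.3125]), array([252, 147,  22,   7,  80], dtype=int32), ((262.4552001953125, 150.26206970214844), (21.139928817749023, 5.637314319610596), 3.3664608001708984))
top (array([ 44.        , 304.80434783]), array([ 40, 302,   9,   7,  46], dtype=int32), ((43.89999771118164, 304.70001220703125), (6.324554920196533, 7.589465618133545), 71.56504821777344))
now [0.66625832 0.02751247 0.24772164] 1.95 [0.66817623 0.02974151 0.24739296]
```

View pics/w1c.png

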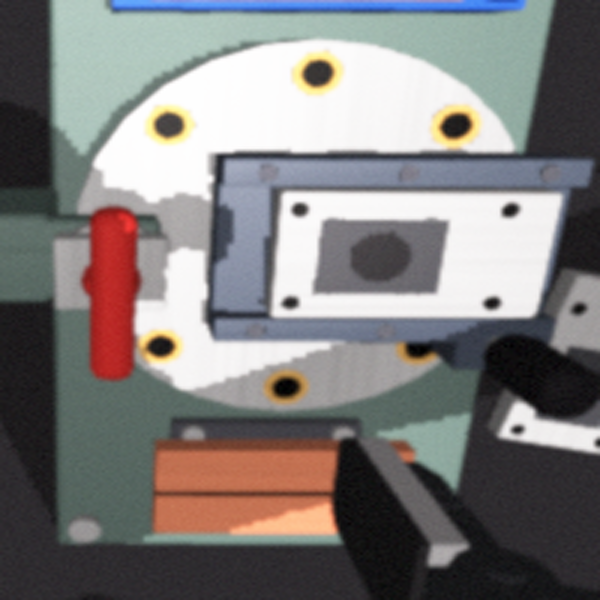

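```bash
python3 - <<'E'
from h import *
d=np.load('pics/w1.npz'); W=cam('wrist',dict(ee_pos=[.6670,.0285,.2475],tool_rot=d['R'])); T=cam('top')
w=lambda u,v:(u/3+220-.4,v/2.5+70-.4)
print('tee w',onz(W,256.7,186.6,.130),'top',onz(T,262.2,150.3,.132),'tri',tri([ray(W,256.7,186.6),ray(T,262.2,150.3)]))
# bar ends for yaw
a=onz(W,257.5,154,.130);b=onz(W,257,221,.130);print('len',np.linalg.norm(a-b),'yaw',np.degrees(np.arctan2(-(a-b)[0]*-1,-(b-a)[1]*-1)),a,b)
# holes of index plate: crop positions, opposite pairs
H=[(318,72),(457,125),(168,125),(160,346),(286,387)]
for h in H: print('hole z.03?',[onz(W,*w(*h),z).round(4)[:2] for z in (.02,.03)])
print('insert corners',[onz(W,*w(*p),.074).round(4)[:2] for p in [(275,190),(568,194),(545,322),(270,316)]])
print('line ends',[onz(W,*w(*p),.0585).round(4)[:2] for p in [(155,494),(335,493)]])
print('bar edges',[onz(W,*w(*p),.0585).round(4)[:2] for p in [(155,443),(152,532)]])
print('grip top',onz(W,*w(510,360),.122), tri([ray(W,*w(512,358)),ray(T,313/4.8+179.6,352/4.5+124.6)]))
E
```

```text
tee w [0.66208705 0.02306631 0.13      ] top [0.66230327 0.02735883 0.132     ] tri [0.66328403 0.02632624 0.12321018]
len 0.06358665418234553 yaw -3.1811406154892365 [ 0.65994307 -0.00649757  0.13      ] [0.66347168 0.05699111 0.13      ]
hole z.03? [array([ 0.5748, -0.0462]), array([ 0.5774, -0.0465])]
hole z.03? [array([ 0.5179, -0.0185]), array([ 0.522 , -0.0196])]
hole z.03? [array([ 0.6347, -0.025 ]), array([ 0.6355, -0.0259])]
hole z.03? [array([0.6415, 0.0908]), array([0.6421, 0.0866])]
hole z.03? [array([0.5844, 0.1184]), array([0.5867, 0.1134])]
insert corners [array([ 0.6021, -0.0009]), array([0.4988, 0.0065]), array([0.5001, 0.0645]), array([0.6032, 0.0559])]
line ends [array([0.6485, 0.1575]), array([0.5708, 0.1612])]
bar edges [array([0.6475, 0.1274]), array([0.6505, 0.1809])]
grip top [0.53596012 0.06002236 0.122     ] [0.52013182 0.07596703 0.09027608]
```

```bash
python3 -m pendant '[[1,0.002,0.0035,0.04,0,0,0],[1,0.002,0.0035,0.07,0,0,0],[1,0.002,0.0035,0.07,0,0,0],[1,0.002,0.0035,0.07,0,0,0]]' ;python3 - <<'E'
from h import *
p=[manip.state()['ee_pos']]
im,s=snap('wrist','w2'); p.append(manip.state()['ee_pos']); im,s=snap('wrist','w3');p.append(manip.state()['ee_pos'])
print(np.round(p,4)); go([.6635,.0265,.132],-93.3)
for b in blobs(red(im,90)): print(b)
W=cam('wrist',dict(ee_pos=np.mean(p,0),tool_rot=s['tool_rot']))
for b in blobs(red(im,90)): print(onz(W,*b[0],.130))
E
```

```text
t: 2.28
ee_pos: [0.6603, 0.0216, 0.1791]
tool_rot: [[-0.063, -0.998, -0.004], [-0.998, 0.063, -0.002], [0.002, 0.004, -1.0]]
force: [1.4, 0.5, 1.0]
width: 0.998
[[0.6603 0.0216 0.1791]
 [0.6618 0.0219 0.1815]
 [0.6626 0.0221 0.1828]]
t 2.38 shift mm [-4.4 -0.5 50.8] turn [-0.22  0.   -0.28] pos [0.6626 0.0221 0.1828] F [ 0.5  0.  -0.1] w 1.001
(array([250.64674868, 226.85061511]), array([ 239,  184,   24,   88, 1707], dtype=int32), ((250.5, 227.5), (87.0, 23.0), 90.0))
[0.66245017 0.02310878 0.13      ]
```

View pics/w3.png

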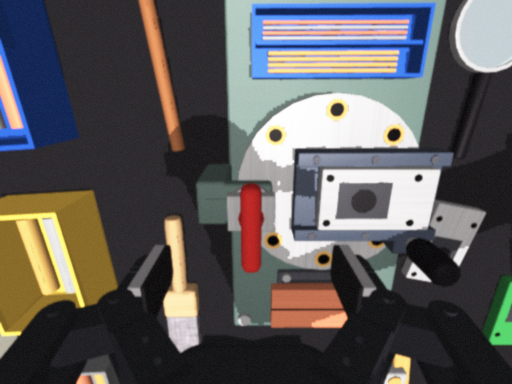

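```bash
python3 -m pendant '[[1,-0.003,0,0.03,0,0,0],[1,-0.003,0,0.052,0,0,0],[1,-0.003,0,0.052,0,0,0],[1,-0.003,0,0.052,0,0,0]]' 60;python3 -c "
from h import *
im,s=snap('wrist','w4');go([.663,.0255,.131],-93.3)"
```

```text
t: 2.72
ee_pos: [0.6622, 0.0253, 0.1298]
tool_rot: [[-0.062, -0.998, 0.001], [-0.998, 0.062, -0.0], [0.0, -0.001, -1.0]]
force: [0.6, 0.9, 0.2]
width: 0.999
t 2.77 shift mm [-0.   0.1 -0. ] turn [-0.23  0.01 -0.24] pos [0.6631 0.0255 0.131 ] F [ 0.7 -0.1  0.3] w 1.0
```

View pics/w4.png

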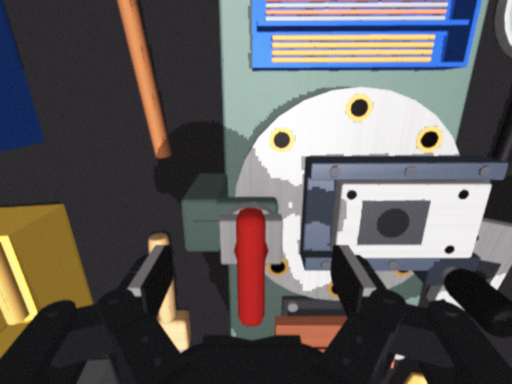

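```bash
python3 -m pendant '[[-1,0,0,0,0,0,0],[-1,0,0,0,0,0,0],[-1,0,0,0,0,0,0],[-1,0,0,0,0,0,0],[-1,0,0,0,0,0,0],[-1,0,0,0,0,0,0]]' 60;python3 -c "
from h import *
im,s=snap('wrist','w5');go([.663,.0255,.131],-93.3)"
```

```text
t: 3.27
ee_pos: [0.6626, 0.0256, 0.129]
tool_rot: [[-0.062, -0.998, 0.003], [-0.998, 0.062, 0.0], [-0.0, -0.003, -1.0]]
force: [4.5, -2.8, -2.1]
width: 0.155
t 3.32 shift mm [-0.  -0.4 -2.1] turn [-0.15  0.01 -0.26] pos [0.6626 0.0255 0.1289] F [ 1.3 -0.2  0.8] w 0.153
```

View pics/w5.png

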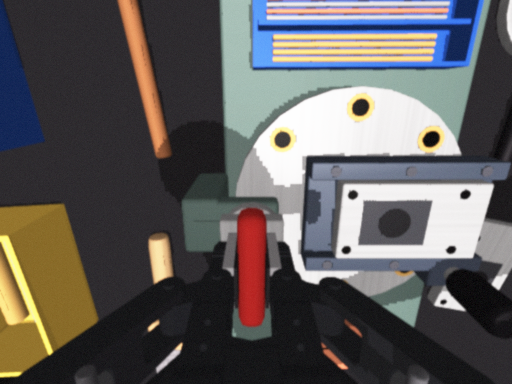

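```bash
python3 -m pendant '[[-1,0,0,-0.005,0,0,0],[-1,0,0,-0.010,0,0,0],[-1,0,0,-0.0145,0,0,0],[-1,0,0,-0.0145,0,0,0],[-1,0,0,-0.0145,0,0,0]]' ;python3 -c "
from h import *
go([.663,.0255,.1435],-93.3)"
```

```text
t: 3.73
ee_pos: [0.6624, 0.0256, 0.1405]
tool_rot: [[-0.063, -0.998, 0.001], [-0.998, 0.063, 0.001], [-0.001, -0.001, -1.0]]
force: [6.8, -1.2, -11.0]
width: 0.156
t 3.73 shift mm [ 0.  -0.6 -3. ] turn [-0.05  0.04 -0.32] pos [0.6624 0.0256 0.1405] F [  6.8  -1.2 -11. ] w 0.156
```

```bash
python3 -m pendant '[[-1,0,0,-0.001,0,0,0],[-1,0,0,-0.001,0,0,-6],[-1,0,0,-0.001,0,0,-13],[-1,0,0,-0.001,0,0,-20],[-1,0,0,-0.001,0,0,-27],[-1,0,0,-0.001,0,0,-34],[-1,0,0,-0.001,0,0,-41],[-1,0,0,-0.001,0,0,-48],[-1,0,0,-0.001,0,0,-55],[-1,0,0,-0.001,0,0,-62]]' ;python3 -c "
from h import *
go([.663,.0255,.1435],-26)"
```

```text
t: 4.57
ee_pos: [0.6633, 0.026, 0.1413]
tool_rot: [[0.855, -0.519, 0.003], [-0.519, -0.855, 0.001], [0.002, -0.002, -1.0]]
force: [9.0, -0.1, -11.8]
width: 0.153
t 4.57 shift mm [ 0.   0.5 -2.2] turn [-0.13 -0.11 -5.26] pos [0.6633 0.026  0.1413] F [  9.   -0.1 -11.8] w 0.153
```

```bash
python3 -m pendant '[[-1,0,0,0,0,0,-5],[-1,0,0,0,0,0,-7],[-1,0,0,0.002,0,0,-7],[-1,0,0,0.004,0,0,-7],[-1,0,0,0.004,0,0,-7]]' ;python3 -c "
from h import *
go([.663,.0255,.1435],-26);im,s=snap('wrist','w6')"
```

```text
t: 4.98
ee_pos: [0.6634, 0.0261, 0.1402]
tool_rot: [[0.91, -0.415, 0.004], [-0.415, -0.91, 0.001], [0.004, -0.002, -1.0]]
force: [5.6, -0.2, -2.3]
width: 0.151
t 4.98 shift mm [-0.1  0.7 -3.3] turn [-0.13 -0.21  1.46] pos [0.6634 0.0261 0.1402] F [ 5.6 -0.2 -2.3] w 0.151
```

View pics/w6.png

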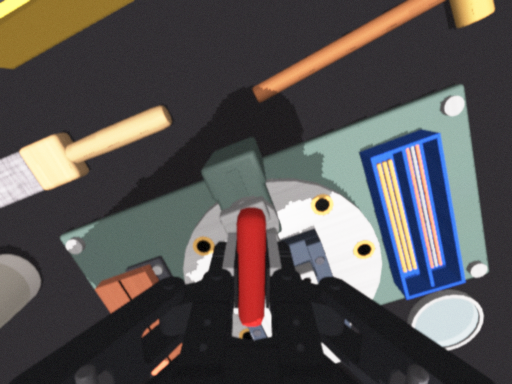

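```bash
python3 -m pendant '[[-0.3,0,0,0,0,0,0],[-0.3,0,0,0,0,0,0],[0.3,0,0,0,0,0,0],[0.5,0,0,0,0,0,0],[0.5,0,0,0,0,0,0]]' ;python3 -c "
from h import *
go([.663,.0255,.1435],-26);im,s=snap('wrist','w7')
im,s=snap('top','t7')"
```

```text
t: 5.45
ee_pos: [0.6612, 0.0255, 0.1398]
tool_rot: [[0.909, -0.416, -0.001], [-0.416, -0.909, -0.0], [-0.001, 0.0, -1.0]]
force: [1.2, -0.5, -0.1]
width: 0.746
t 5.45 shift mm [ 1.7 -0.8 -3.7] turn [0.02 0.04 1.42] pos [0.6612 0.0255 0.1398] F [ 1.2 -0.5 -0.1] w 0.746
```

View pics/w7.png

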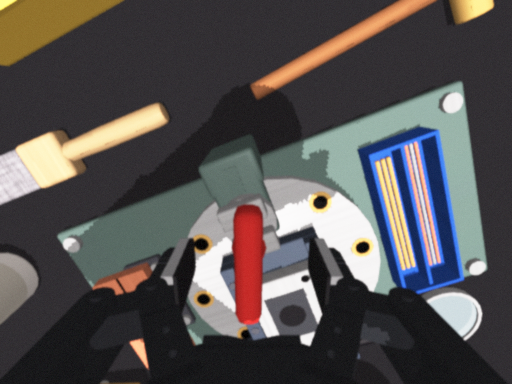

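```bash
python3 -m pendant '[[0.5,0,0,-0.02,0,0,0],[0.5,0,0,-0.05,0,0,0],[0.5,0,0,-0.09,0,0,0]]' ;python3 -c "
from h import *
go([.519,.076,.235],-90)"
```

```text
t: 5.8
ee_pos: [0.6597, 0.0254, 0.2275]
tool_rot: [[0.909, -0.416, -0.008], [-0.416, -0.909, -0.001], [-0.006, 0.004, -1.0]]
force: [1.3, 0.6, -0.7]
width: 0.75
t 5.8 shift mm [-149.1   12.6   -6.5] turn [ 0.43  0.19 65.41] pos [0.6597 0.0254 0.2275] F [ 1.3  0.6 -0.7] w 0.75
```

```bash
python3 -m pendant '[[0.5,-0.015,0.001,0,0,0,6.5],[0.5,-0.03,0.002,0,0,0,13],[0.5,-0.045,0.003,0,0,0,19.5],[0.5,-0.06,0.005,0,0,0,26],[0.5,-0.075,0.006,0,0,0,32.5],[0.5,-0.09,0.008,0,0,0,39],[0.5,-0.105,0.009,0,0,0,45.5],[0.5,-0.12,0.010,0,0,0,52],[0.5,-0.135,0.012,0,0,0,58.5],[0.5,-0.148,0.012,-0.005,0,0,65.4]]' ;python3 -m pendant '[[0.5,0,0,0,0,0,0],[0.5,0,0,0,0,0,0]]';python3 -c "
from h import *
go([.519,.076,.235],-90)
snap('wrist','w8');snap('top','t8');snap('scene','s8');go([.519,.076,.235],-90)"
```

```text
t: 6.63
ee_pos: [0.5202, 0.076, 0.2341]
tool_rot: [[-0.006, -1.0, -0.002], [-1.0, 0.006, -0.0], [0.0, 0.002, -1.0]]
force: [-0.0, 0.3, -0.4]
width: 0.746
t: 6.8
ee_pos: [0.522, 0.0764, 0.2355]
tool_rot: [[0.004, -1.0, 0.001], [-1.0, -0.004, 0.001], [-0.001, -0.001, -1.0]]
force: [-0.1, -0.5, 0.5]
width: 0.75
t 6.8 shift mm [0.4 3.  0.5] turn [-0.08  0.03  0.21] pos [0.522  0.0764 0.2355] F [-0.1 -0.5  0.5] w 0.75
t 6.95 shift mm [ 0.1  3.4 -0.4] turn [ 0.   -0.    0.09] pos [0.5224 0.0761 0.2346] F [0.2 0.1 0.5] w 0.754
```

View pics/w8.png

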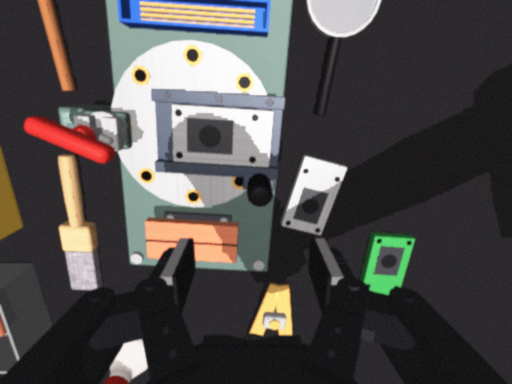

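View pics/s8.png

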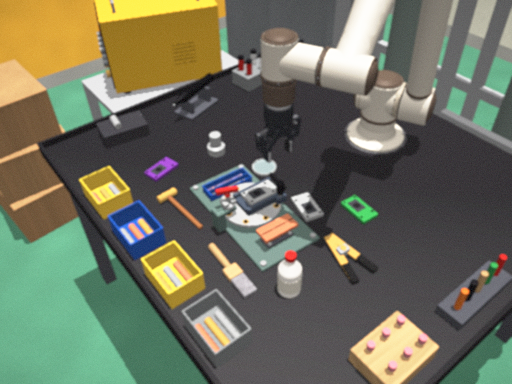

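```bash
python3 - <<'E'
from h import *
im=np.load('pics/w8.npz')['im']
cv2.imwrite('pics/w8c.png',cv2.resize(im[30:280,100:360,::-1],None,fx=2.8,fy=2.4,interpolation=cv2.INTER_CUBIC))
E
```

```text
(no output)
```

View pics/w8c.png

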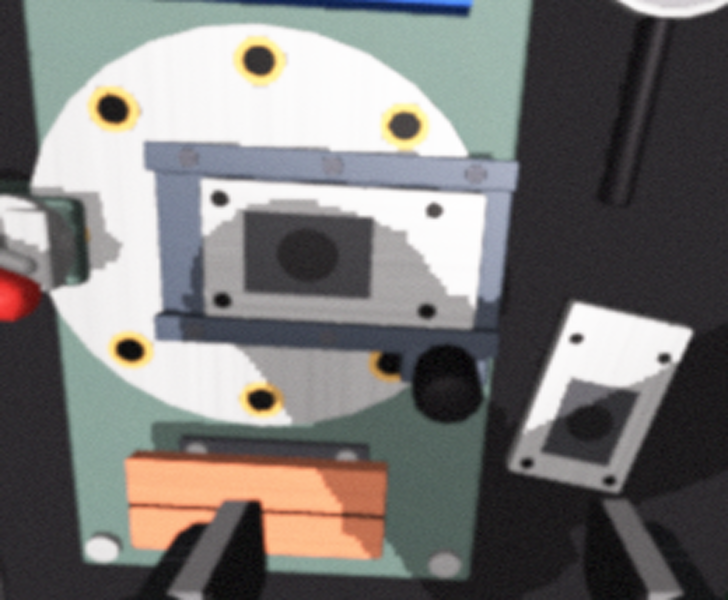

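```bash
python3 - <<'E'
from h import *
d=np.load('pics/w8.npz'); W=cam('wrist',dict(ee_pos=[.521,.0763,.235],tool_rot=d['R'])); T=cam('top')
w=lambda u,v:(u/2.8+100-.4,v/2.4+30-.4)
print('hole pts', [[onz(W,*w(*p),z).round(4)[:2] for p in [(260,60),(261,399),(404,126),(131,349)]] for z in (.02,.04)])
tp=lambda u,v:(u/4.8+179.6,v/4.5+124.6)
# height of holes by triangulating with the top picture
for a,b in [((404,126),(475,343)),((260,60),(515,263)),((261,399),(268,253))]:
    print('hole tri',tri([ray(W,*w(*a)),ray(T,*tp(*b))]).round(4))
print('grip tri',tri([ray(W,*w(450,393)),ray(T,*tp(313,352))]), onz(W,*w(450,393),.122), onz(T,*tp(313,352),.122))
print('line',[onz(W,*w(*p),.0585).round(4)[:2] for p in [(131,506),(385,519)]])
print('insert',[onz(W,*w(*p),.074).round(4)[:2] for p in [(203,180),(487,196),(472,330),(205,318)]])
print('nose', onz(W,*w(503,255),.060))
E
```

```text
hole pts [[array([ 0.5864, -0.0486]), array([0.5965, 0.1155]), array([ 0.5304, -0.0208]), array([0.6528, 0.088 ])], [array([ 0.5825, -0.0462]), array([0.592 , 0.1081]), array([ 0.5299, -0.02  ]), array([0.645 , 0.0823])]]
hole tri [ 0.5292 -0.0188  0.0664]
hole tri [ 0.5852 -0.0465  0.0335]
hole tri [0.5922 0.1066 0.0439]
grip tri [0.51529677 0.07593759 0.12331745] [0.51347734 0.07541323 0.122     ] [0.51728672 0.07688607 0.122     ]
line [array([0.6474, 0.1586]), array([0.5385, 0.1655])]
insert [array([0.5984, 0.0019]), array([0.5002, 0.0077]), array([0.5041, 0.0635]), array([0.6027, 0.0586])]
nose [0.49243911 0.03328408 0.06      ]
```

```bash
python3 -m pendant '[[0.3,0,0.0065,0.035,0,0,0],[0.3,0,0.0065,0.07,0,0,0],[0.3,0,0.0065,0.105,0,0,0],[0.3,0,0.0065,0.124,0,0,0],[0.3,0,0.0065,0.124,0,0,0],[0.3,0,0.0065,0.124,0,0,0]]' ;python3 -c "
from h import *
go([.515,.0765,.111],-90);snap('wrist','w9')"
```

```text
t: 7.45
ee_pos: [0.5157, 0.0758, 0.11]
tool_rot: [[0.001, -1.0, -0.002], [-1.0, -0.001, -0.002], [0.002, 0.002, -1.0]]
force: [-0.6, 0.1, 0.9]
width: 0.65
t 7.45 shift mm [-0.7  0.7 -1. ] turn [ 0.12 -0.09  0.06] pos [0.5157 0.0758 0.11  ] F [-0.6  0.1  0.9] w 0.65
```

View pics/w9.png

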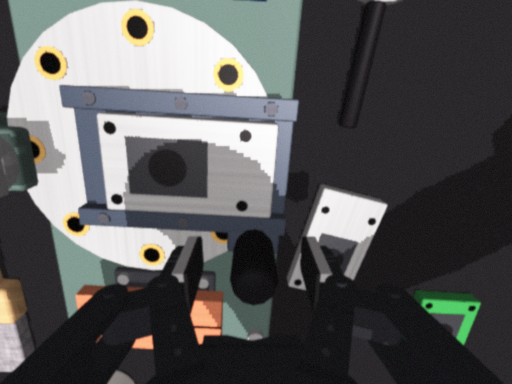

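```bash
python3 -c "
from h import *
d=np.load('pics/w9.npz'); W=cam('wrist',dict(ee_pos=d['p'],tool_rot=d['R'])); print(d['p'],onz(W,254,281,.122),proj(W,[.515,.0765,.122]))
d=np.load('pics/w9.npz')['im'];cv2.imwrite('pics/w9c.png',cv2.resize(d[200:340,170:340,::-1],None,fx=4.5,fy=4))"
```

```text
[0.51574617 0.07579125 0.10999571] [0.51474327 0.07351969 0.122     ] (np.float64(253.42263525176799), np.float64(286.38563654918573))
```

View pics/w9c.png

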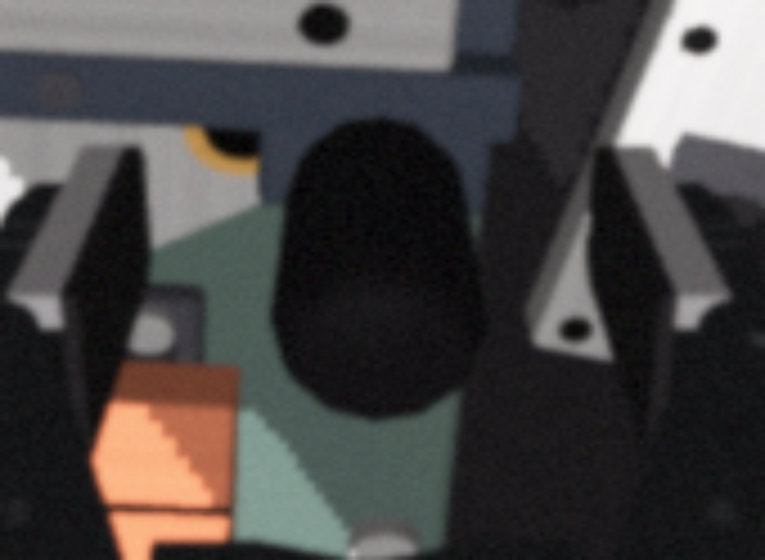

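```bash
python3 -m pendant '[[-1,0.001,0,0,0,0,0],[-1,0.001,0,0,0,0,0],[-1,0.001,0,0,0,0,0],[-1,0.001,0,0,0,0,0],[-1,0.001,0,0,0,0,0]]' 40;python3 - <<'E'
from h import *
s=manip.state();print(s['ee_pos'],s['force'],s['width'])
c=np.array([.5875,.031]); p=s['ee_pos'][:2]; print(np.linalg.norm(p-c),np.degrees(np.arctan2(*(p-c)[::-1])))
E
```

```text
t: 7.92
ee_pos: [0.5152, 0.0753, 0.1125]
tool_rot: [[0.001, -1.0, 0.0], [-1.0, -0.001, 0.0], [-0.0, -0.0, -1.0]]
force: [-4.4, 0.2, 5.0]
width: 0.27
[0.51515214 0.07529075 0.11246423] [-4.38495497  0.19379392  4.95831054] 0.2699614655673579
0.08482855190708419 148.52538386218217
```

```bash
cat > arc.py <<'E'
from h import *
import sys
def arc(start,step,n,r=.0865):
    a0=np.radians(start)
    for k in range(1,n+1):
        a=np.radians(start-step*k); d=r*np.array([np.cos(a)-np.cos(a0),np.sin(a)-np.sin(a0)])
        print('tool x %.4f y %.4f'%(-d[1],-d[0]))
arc(*map(float,sys.argv[1:3]),int(sys.argv[3]))
E
python3 arc.py 148 3 10
```

```text
tool x -0.0038 y -0.0025
tool x -0.0074 y -0.0052
tool x -0.0109 y -0.0081
tool x -0.0142 y -0.0111
tool x -0.0174 y -0.0144
tool x -0.0204 y -0.0178
tool x -0.0232 y -0.0213
tool x -0.0259 y -0.0250
tool x -0.0283 y -0.0288
tool x -0.0305 y -0.0327
```

```bash
python3 -m pendant '[[-1,-0.0038,-0.0025,0,0,0,0],[-1,-0.0074,-0.0052,0,0,0,0],[-1,-0.0109,-0.0081,0,0,0,0],[-1,-0.0142,-0.0111,0,0,0,0],[-1,-0.0174,-0.0144,0,0,0,0]]'; python3 -m pendant '[[-1,-0.003,-0.0034,0,0,0,0],[-1,-0.0058,-0.0069,0,0,0,0],[-1,-0.0085,-0.0106,0,0,0,0],[-1,-0.0109,-0.0144,0,0,0,0],[-1,-0.0131,-0.0183,0,0,0,0]]';python3 -c "
from h import *
snap('wrist','w10');snap('top','t10')"; python3 arc.py 118 4 10
```

```text
t: 8.33
ee_pos: [0.5296, 0.0918, 0.1125]
tool_rot: [[0.001, -1.0, -0.0], [-1.0, -0.001, -0.001], [0.001, 0.0, -1.0]]
force: [-2.6, -3.6, 5.7]
width: 0.271
t: 8.75
ee_pos: [0.5482, 0.1044, 0.1125]
tool_rot: [[0.001, -1.0, -0.0], [-1.0, -0.001, -0.002], [0.002, 0.0, -1.0]]
force: [-1.8, -6.9, 5.3]
width: 0.269
tool x -0.0026 y -0.0054
tool x -0.0049 y -0.0110
tool x -0.0068 y -0.0168
tool x -0.0082 y -0.0226
tool x -0.0093 y -0.0286
tool x -0.0099 y -0.0346
tool x -0.0101 y -0.0406
tool x -0.0099 y -0.0466
tool x -0.0093 y -0.0526
tool x -0.0082 y -0.0586
```

View pics/w10.png

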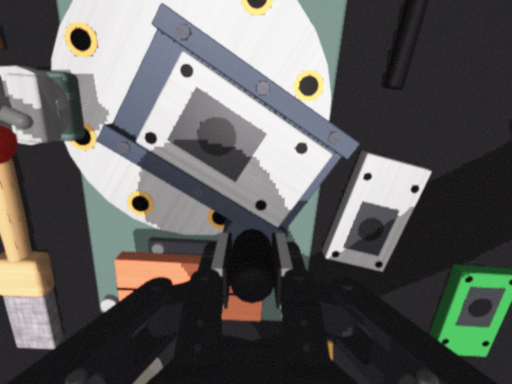

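```bash
python3 -m pendant '[[-1,-0.0022,-0.0054,0,0,0,0],[-1,-0.0043,-0.0110,0,0,0,0],[-1,-0.006,-0.0168,0,0,0,0],[-1,-0.0072,-0.0226,0,0,0,0],[-1,-0.0083,-0.0286,0,0,0,0],[-1,-0.0089,-0.0346,0,0,0,0],[-1,-0.0091,-0.0406,0,0,0,0],[-1,-0.0089,-0.0466,0,0,0,0],[-1,-0.0083,-0.0526,0,0,0,0],[-1,-0.0072,-0.0586,0,0,0,0]]';python3 -c "
from h import *
c=np.array([.5875,.031]);s=manip.state(); p=s['ee_pos'][:2]; print(np.linalg.norm(p-c),np.degrees(np.arctan2(*(p-c)[::-1])))
";python3 arc.py 78 4 5
```

```text
t: 9.68
ee_pos: [0.6055, 0.1115, 0.1125]
tool_rot: [[0.0, -1.0, -0.003], [-1.0, -0.0, -0.002], [0.002, 0.003, -1.0]]
force: [-6.1, -3.8, 7.3]
width: 0.265
0.08251041884452462 77.37207579863556
tool x 0.0015 y -0.0059
tool x 0.0033 y -0.0116
tool x 0.0056 y -0.0172
tool x 0.0082 y -0.0226
tool x 0.0113 y -0.0279
```

```bash
python3 -m pendant '[[-1,0.0015,-0.0059,0,0,0,0],[-1,0.0033,-0.0116,0,0,0,0],[-1,0.0056,-0.0172,0,0,0,0],[-1,0.0082,-0.0226,0,0,0,0],[-1,0.0090,-0.0240,0,0,0,0],[-1,0.0090,-0.0240,0,0,0,0]]';python3 -c "
from h import *
c=np.array([.5875,.031]);s=manip.state(); p=s['ee_pos'][:2]; print(np.linalg.norm(p-c),np.degrees(np.arctan2(*(p-c)[::-1])))
snap('wrist','w11');im=np.load('pics/w11.npz')['im'];snap('top','t11')
cv2.imwrite('pics/t11c.png',cv2.resize(np.load('pics/t11.npz')['im'][125:255,180:345,::-1],None,fx=4.8,fy=4.5,interpolation=cv2.INTER_CUBIC))
"
```

```text
t: 10.18
ee_pos: [0.6301, 0.1021, 0.1125]
tool_rot: [[0.0, -1.0, -0.002], [-1.0, -0.0, -0.002], [0.002, 0.002, -1.0]]
force: [-3.6, -6.1, 5.7]
width: 0.267
0.08289419293696045 59.07378133229568
```

View pics/w11.png

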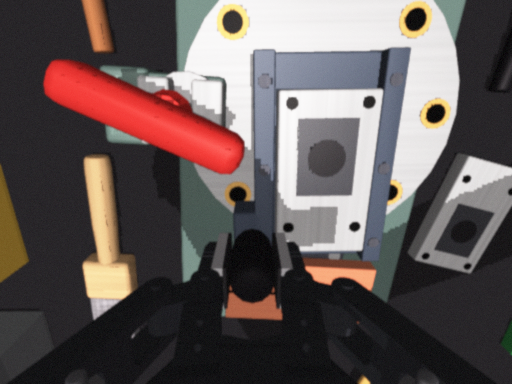

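View pics/t11c.png

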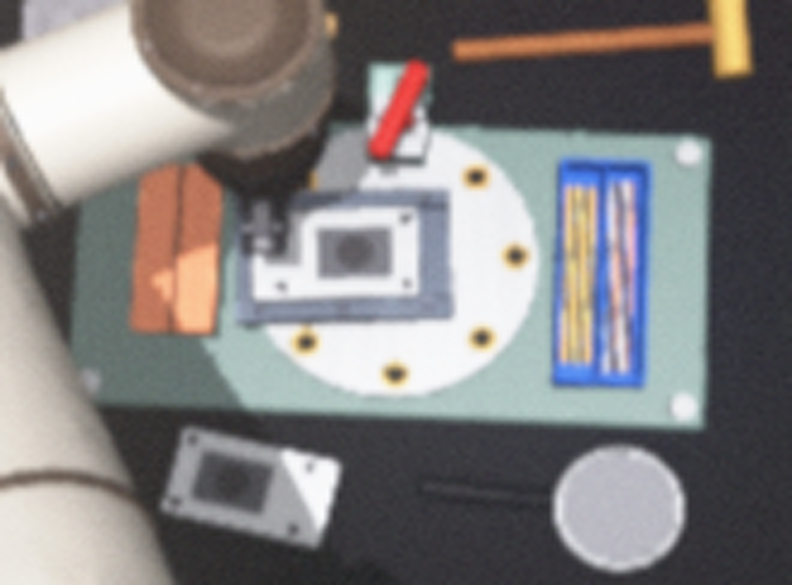

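```bash
python3 - <<'E'
from h import *
T=cam('top');tp=lambda u,v:(u/4.8+179.6,v/4.5+124.6)
def holes(fn,ps):
    im=np.load(fn)['im']; out=[]
    for p in ps:
        u,v=tp(*p); u0,v0=int(round(u)),int(round(v)); r=4
        pt=im[v0-r:v0+r+1,u0-r:u0+r+1].astype(float); g=np.clip(170-pt[:,:,2],0,None) # blue low for hole+ring
        yy,xx=np.mgrid[v0-r:v0+r+1,u0-r:u0+r+1]; out.append((( g*xx).sum()/g.sum(),(g*yy).sum()/g.sum()))
    P=np.array([onz(T,*o,.043)[:2] for o in out]); return P
A=holes('pics/top0.npz',[(308,175),(268,253),(475,343),(515,263),(482,181)])
B=holes('pics/t11.npz',[(476,177),(515,256),(481,337),(395,373),(305,342)])
from scipy.optimize import least_squares
for P in(A,B):
    f=lambda q:np.hypot(P[:,0]-q[0],P[:,1]-q[1])-.076
    q=least_squares(f,[.5875,.031]).x; print('c',q.round(4),'res',f(q).round(4))
    for c in (q,[.5875,.031]):
        a=np.degrees(np.arctan2(P[:,1]-c[1],P[:,0]-c[0])); m=(a+22.5)%45-22.5; print(a.round(1),m.round(2),m.mean().round(2))
d=np.load('pics/w11.npz'); W=cam('wrist',dict(ee_pos=d['p'],tool_rot=d['R']))
cv2.imwrite('pics/w11c.png',cv2.resize(d['im'][0:280,160:480,::-1],None,fx=2.4,fy=2.1,interpolation=cv2.INTER_CUBIC))
E
```

```text
c [0.5891 0.0305] res [ 0.0002  0.0001  0.0001  0.0002 -0.0001]
[  42.1   87.1 -138.8  -93.4  -48.5] [-2.86 -2.9  -3.77 -3.36 -3.47] -3.27
[  41.1   85.9 -137.7  -92.2  -47.8] [-3.92 -4.12 -2.68 -2.15 -2.83] -3.14
c [0.5887 0.0305] res [-0.0001  0.0001 -0.0001  0.0001 -0.0001]
[ -44.2  -89.2 -134.4 -179.3  135.3] [0.83 0.76 0.6  0.69 0.3 ] 0.63
[ -43.8  -88.3 -133.5 -178.9  134.9] [ 1.17  1.66  1.55  1.12 -0.06] 1.09
```

View pics/w11c.png

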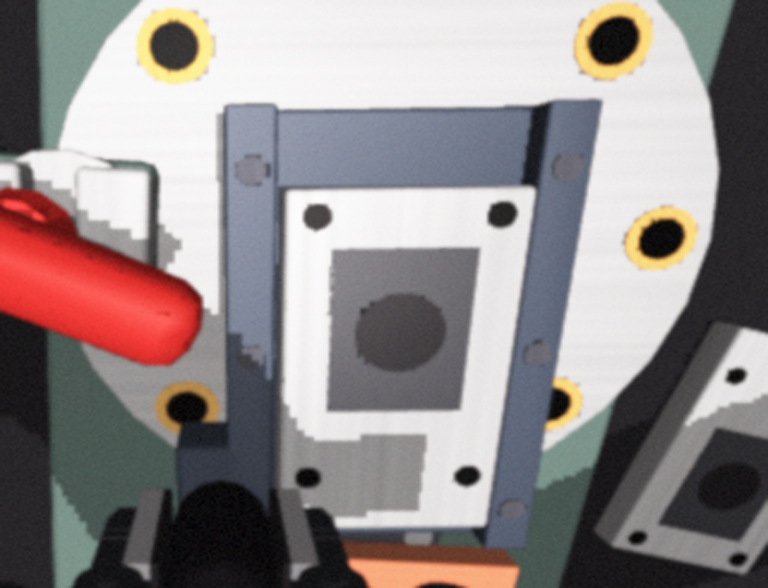

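```bash
python3 -m pendant '[[-1,0.0015,-0.0022,0,0,0,0],[-1,0.0035,-0.005,0,0,0,0],[-1,0.0035,-0.005,0,0,0,0],[-1,0.0035,-0.005,0,0,0,0]]'; cat > ang.py <<'E'
from h import *
import sys
from scipy.optimize import least_squares
T=cam('top');tp=lambda u,v:(u/4.8+179.6,v/4.5+124.6)
im,s=snap('top',sys.argv[1]); P=[]
for a in [-48.3,-93.3,-138.3,-183.3]:
    a=np.radians(a); u,v=proj(T,[.5889+.076*np.cos(a),.0305+.076*np.sin(a),.043]); u0,v0=int(round(u)),int(round(v)); r=4
    pt=im[v0-r:v0+r+1,u0-r:u0+r+1].astype(float); g=np.clip(170-pt[:,:,2],0,None)
    yy,xx=np.mgrid[v0-r:v0+r+1,u0-r:u0+r+1]; P.append(onz(T,( g*xx).sum()/g.sum(),(g*yy).sum()/g.sum(),.043)[:2])
P=np.array(P)-[.5889,.0305]; a=np.degrees(np.arctan2(P[:,1],P[:,0])); m=(a+22.5)%45-22.5; print('r',np.hypot(*P.T).round(4),m.round(2),'err to -3.27:',(m.mean()+3.27).round(2))
E
python3 ang.py t12
```

```text
t: 10.62
ee_pos: [0.635, 0.0991, 0.1125]
tool_rot: [[0.0, -1.0, -0.002], [-1.0, -0.0, -0.002], [0.002, 0.002, -1.0]]
force: [-3.3, -3.5, 5.2]
width: 0.269
r [0.076  0.0761 0.0759 0.0763] [-3.08 -3.   -3.29 -2.98] err to -3.27: 0.18
```

```bash
python3 -m pendant '[[-0.4,0,0,0,0,0,0],[-0.2,0,0,0,0,0,0],[0,0,0,0,0,0,0],[0,0,0,0,0,0,0]]'; python3 -m pendant '[[0,0,0,-0.02,0,0,0],[0,0,0,-0.06,0,0,0],[0,0,0,-0.1,0,0,0],[0,0,0,-0.12,0,0,0]]'; python3 ang.py t13; python3 -c "
from h import *
snap('wrist','w13')
go([.663,.0265,.20],-24)"
```

```text
t: 11.0
ee_pos: [0.6361, 0.1009, 0.111]
tool_rot: [[0.001, -1.0, 0.001], [-1.0, -0.001, 0.001], [-0.001, -0.001, -1.0]]
force: [0.2, -1.2, 0.0]
width: 0.496
t: 11.33
ee_pos: [0.6379, 0.101, 0.2364]
tool_rot: [[0.002, -1.0, 0.008], [-1.0, -0.002, 0.001], [-0.001, -0.008, -1.0]]
force: [1.0, 1.1, 0.8]
width: 0.499
r [0.076  0.0762 0.0759 0.0762] [-3.07 -3.02 -3.21 -3.03] err to -3.27: 0.19
t 11.43 shift mm [ 75.  -24.2  36.7] turn [ -0.67  -0.2  -65.92] pos [0.6383 0.1014 0.2367] F [ 0.2  0.2 -0.2] w 0.5
```

View pics/w13.png

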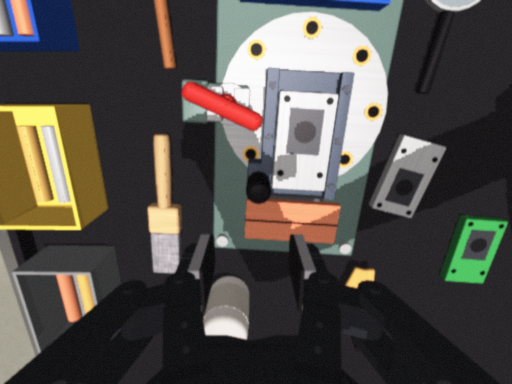

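```bash
python3 - <<'E'
from h import *
T=cam('top')
for fn,nm in (('w13','wrist'),('t13','top')):
    d=np.load(f'pics/{fn}.npz'); C=cam(nm,dict(ee_pos=d['p'],tool_rot=d['R'])) if nm=='wrist' else T
    m=red(d['im'],90,2.2); 
    for c,st,r in blobs(m,40):
        if nm=='top' and not(245<c[0]<275): continue
        if nm=='wrist' and not(150<c[0]<300 and c[1]<150): continue
        P=np.argwhere(m)[:,::-1]; P=P[(abs(P[:,0]-c[0])<45)&(abs(P[:,1]-c[1])<45)]
        vx,vy,x0,y0=cv2.fitLine(P.astype(np.float32),cv2.DIST_L2,0,.01,.01).ravel()
        a=onz(C,x0-10*vx,y0-10*vy,.142);b=onz(C,x0+10*vx,y0+10*vy,.142)
        v=b-a; print(nm,c,onz(C,*c,.142),'dir deg',np.degrees(np.arctan2(v[1],v[0]))%180)
E
```

```text
wrist [221.2835249 105.2458493] [0.66366412 0.02531313 0.142     ] dir deg 155.45403626248438
top [262.67346939 149.05102041] [0.66323855 0.02613328 0.142     ] dir deg 155.12489137900477
```

```bash
python3 -m pendant '[[0.5,0.0075,-0.0024,0.003,0,0,-6.5],[0.5,0.015,-0.005,0.006,0,0,-13],[0.5,0.0225,-0.0075,0.009,0,0,-19.5],[0.5,0.030,-0.010,0.012,0,0,-26],[0.5,0.0375,-0.0125,0.016,0,0,-32.5],[0.5,0.045,-0.015,0.020,0,0,-39],[0.5,0.0525,-0.0175,0.024,0,0,-45.5],[0.5,0.06,-0.0195,0.028,0,0,-52],[0.5,0.0675,-0.022,0.034,0,0,-58.5],[0.5,0.075,-0.0245,0.036,0,0,-65.2]]';python3 -m pendant '[[0.5,0,0,0,0,0,0],[0.5,0,0,0,0,0,0]]';python3 -c "
from h import *
snap('wrist','w14')
go([.663,.026,.141],-24.7)"
```

```text
t: 12.27
ee_pos: [0.6596, 0.0253, 0.1926]
tool_rot: [[0.91, -0.414, -0.003], [-0.414, -0.91, -0.0], [-0.003, 0.001, -1.0]]
force: [1.1, 0.3, 0.1]
width: 0.748
t: 12.43
ee_pos: [0.6601, 0.0253, 0.1937]
tool_rot: [[0.906, -0.422, -0.002], [-0.422, -0.906, -0.0], [-0.001, 0.001, -1.0]]
force: [0.8, 0.3, -0.0]
width: 0.748
t 12.48 shift mm [ 2.4 -1.4 53.2] turn [ 0.02  0.04 -0.24] pos [0.6602 0.0257 0.1942] F [1.  0.2 0. ] w 0.75
```

View pics/w14.png

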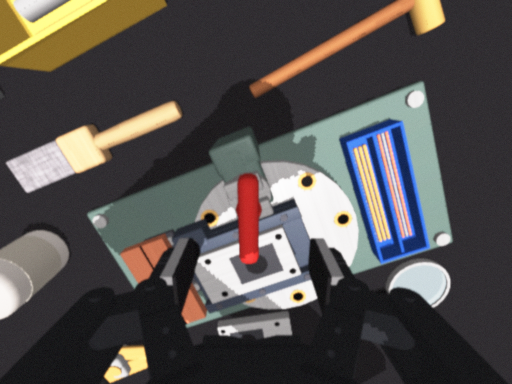

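```bash
python3 -m pendant '[[0.5,0.002,-0.001,0.03,0,0,0],[0.5,0.002,-0.001,0.053,0,0,0],[0.5,0.002,-0.001,0.053,0,0,0],[0.5,0.002,-0.001,0.053,0,0,0]]'; python3 -m pendant '[[-1,0,0,0,0,0,0],[-1,0,0,0,0,0,0],[-1,0,0,0,0,0,0],[-1,0,0,0,0,0,0],[-1,0,0,0,0,0,0]]' 60;python3 -c "
from h import *
snap('wrist','w15')"
```

```text
t: 12.82
ee_pos: [0.662, 0.0258, 0.141]
tool_rot: [[0.908, -0.419, -0.003], [-0.419, -0.908, -0.001], [-0.002, 0.002, -1.0]]
force: [-0.0, 0.1, 1.1]
width: 0.749
t: 13.23
ee_pos: [0.6634, 0.0261, 0.1434]
tool_rot: [[0.908, -0.419, 0.003], [-0.419, -0.908, 0.001], [0.002, -0.002, -1.0]]
force: [-0.4, 1.5, 2.9]
width: 0.147
```

View pics/w15.png

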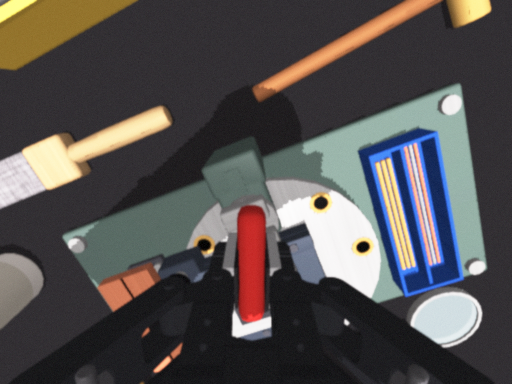

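```bash
python3 -m pendant '[[-1,0,0,-0.0025,0,0,0],[-1,0,0,-0.0025,0,0,6],[-1,0,0,-0.0025,0,0,13],[-1,0,0,-0.0025,0,0,20],[-1,0,0,-0.0025,0,0,27],[-1,0,0,-0.0025,0,0,34],[-1,0,0,-0.0025,0,0,41],[-1,0,0,-0.0025,0,0,48],[-1,0,0,-0.0025,0,0,55],[-1,0,0,-0.0025,0,0,62]]';python3 -m pendant '[[-1,0,0,0,0,0,5],[-1,0,0,0,0,0,6.5],[-1,0,0,0,0,0,6.5],[-1,0,0,0,0,0,6.5]]'; python3 -c "
from h import *
go([.6634,.0261,.13],-93.3)"
```

```text
t: 14.12
ee_pos: [0.6626, 0.0258, 0.1417]
tool_rot: [[0.049, -0.999, -0.001], [-0.999, -0.049, 0.001], [-0.001, 0.001, -1.0]]
force: [5.2, 0.5, -10.2]
width: 0.153
t: 14.45
ee_pos: [0.6625, 0.0258, 0.1413]
tool_rot: [[-0.058, -0.998, -0.001], [-0.998, 0.058, 0.001], [-0.001, 0.001, -1.0]]
force: [5.0, 0.7, -11.6]
width: 0.152
t 14.45 shift mm [-0.4 -0.8 11.3] turn [ 0.08  0.04 -0.03] pos [0.6625 0.0258 0.1413] F [  5.    0.7 -11.6] w 0.152
```

```bash
python3 -m pendant '[[-1,0,0,0.004,0,0,0],[-1,0,0,0.008,0,0,0],[-1,0,0,0.012,0,0,0],[-1,0,0,0.0135,0,0,0],[-1,0,0,0.0135,0,0,0]]'; python3 -c "
from h import *
go([.6634,.0261,.13],-93.3)"
```

```text
t: 14.87
ee_pos: [0.6627, 0.0257, 0.1322]
tool_rot: [[-0.056, -0.998, 0.001], [-0.998, 0.056, -0.0], [0.0, -0.001, -1.0]]
force: [0.1, 1.9, 1.3]
width: 0.146
t 14.87 shift mm [-0.4 -0.7  2.2] turn [-0.06 -0.    0.06] pos [0.6627 0.0257 0.1322] F [0.1 1.9 1.3] w 0.146
```

```bash
python3 -m pendant '[[-1,0,0,0.002,0,0,0],[-1,0,0,0.002,0,0,0]]'; python3 -m pendant '[[-0.3,0,0,0.0,0,0,0],[0,0,0,0,0,0,0],[0.3,0,0,0,0,0,0],[0.3,0,0,0,0,0,0],[0.3,0,0,-0.02,0,0,0],[0.3,0,0,-0.06,0,0,0],[0.3,0,0,-0.09,0,0,0],[0.3,0,0,-0.09,0,0,0]]'; python3 ang.py t16;python3 -c "
from h import *
snap('wrist','w16');snap('scene','s16');go([.6634,.0261,.13],-93.3)"
```

```text
t: 15.03
ee_pos: [0.6628, 0.0257, 0.1319]
tool_rot: [[-0.056, -0.998, 0.002], [-0.998, 0.056, -0.0], [0.0, -0.002, -1.0]]
force: [-2.0, 1.9, 7.9]
width: 0.153
t: 15.7
ee_pos: [0.666, 0.0254, 0.2268]
tool_rot: [[-0.056, -0.998, 0.014], [-0.998, 0.056, 0.001], [-0.001, -0.014, -1.0]]
force: [0.3, -0.6, 0.9]
width: 0.649
r [0.076  0.0762 0.076  0.0763] [-3.12 -3.04 -3.24 -2.97] err to -3.27: 0.18
t 15.85 shift mm [-0.7 -1.3 88.5] turn [0.04 0.02 0.  ] pos [0.6621 0.0255 0.2185] F [ 0.1 -0.7 -0.7] w 0.648
```

View pics/w16.png

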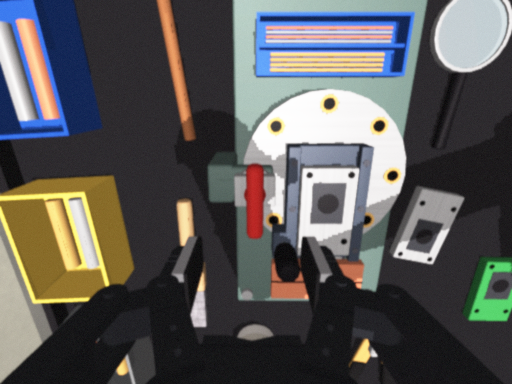

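```bash
python3 - <<'E'
from h import *
S=cam('scene')
for f in ('scene0','s8','s16','top0','t16'):
    for b in blobs(red(np.load(f'pics/{f}.npz')['im'],110),20):
        if 200<b[0][0]<280 and 140<b[0][1]<210: print(f,b[0].round(2),b[1],round(b[2][2],1))
print(proj(S,[.664,.0265,.127]),proj(S,[.664,.0265,.1385]))
E
```

```text
scene0 [226.87 193.26] [220 186  15  15  93] 45.0
s8 [225.87 190.18] [216 186  22  11 130] 83.7
s16 [226.86 193.51] [221 186  13  15  84] 49.4
top0 [262.09 150.31] [252 147  22   7  80] 3.4
t16 [254.5  149.36] [252 148   6   4  22] 90.0
t16 [270.91 150.09] [269 148   5   5  22] 90.0
(np.float64(226.49504582887408), np.float64(192.53011024588466)) (np.float64(226.2411053330859), np.float64(189.50420040093277))
```

```bash
python3 - <<'E'
from h import *
im=np.load('pics/w16.npz')['im'];cv2.imwrite('pics/w16c.png',cv2.resize(im[130:310,230:400,::-1],None,fx=4.4,fy=3.3,interpolation=cv2.INTER_CUBIC))
im=np.load('pics/w13.npz')['im'];cv2.imwrite('pics/w13c.png',cv2.resize(im[60:250,225:375,::-1],None,fx=5,fy=3.1,interpolation=cv2.INTER_CUBIC))
E
```

```text
(no output)
```

View pics/w16c.png

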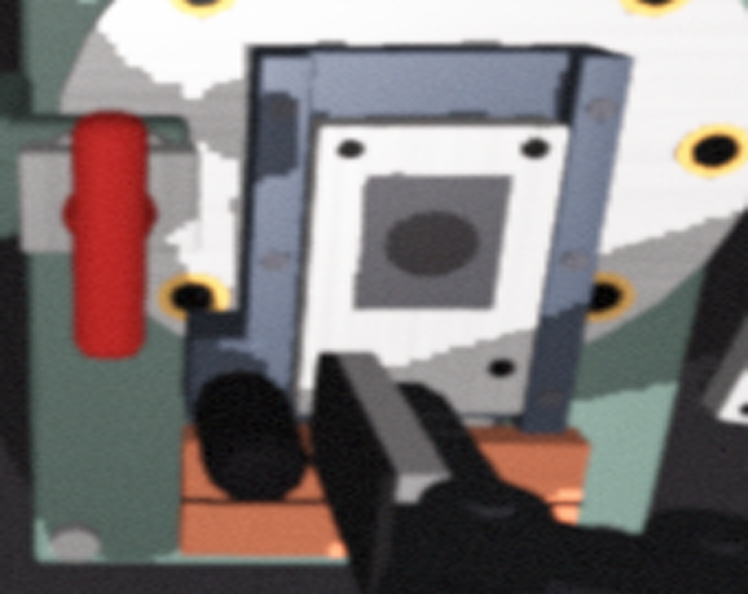

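View pics/w13c.png

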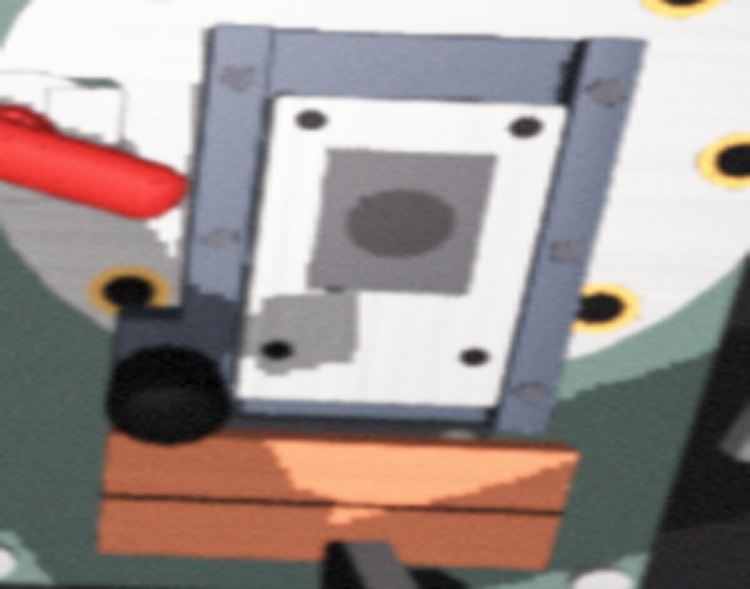

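```bash
cat >> h.py <<'E'
BY=np.array([.0570,.9984]); BX=np.array([.9984,-.0570]); BC=np.array([.5885,.0307])
def base(P): d=np.asarray(P)[:2]-BC; return np.array([d@BX,d@BY]).round(4)
E
python3 - <<'E'
from h import *
d=np.load('pics/w13.npz'); W=cam('wrist',dict(ee_pos=d['p'],tool_rot=d['R']))
w=lambda u,v:(u/5+225-.4,v/3.1+60-.4)
for n,p,z in [('tail L',(275,97),.074),('tail R',(567,104),.074),('lead L',(240,400),.074),('lead R',(500,408),.074),('line l',(105,495),.0585),('line r',(560,511),.0585),('rear',(430,36),.060),('bar near',(340,438),.0585),('bar far',(325,562),.0585)]:
    print(n,base(onz(W,*w(*p),z)))
T=cam('top')
im=np.load('pics/t16.npz')['im'];cv2.imwrite('pics/t16c.png',cv2.resize(im[145:215,195:300,::-1],None,fx=7,fy=7,interpolation=cv2.INTER_CUBIC))
E
```

```text
tail L [ 0.0273 -0.0147]
tail R [-0.0291 -0.016 ]
lead L [0.0257 0.085 ]
lead R [-0.0307  0.0843]
line l [0.0531 0.1306]
line r [-0.0553  0.1301]
rear [-0.0027 -0.035 ]
bar near [0.     0.1036]
bar far [-0.0019  0.1559]
```

View pics/t16c.png

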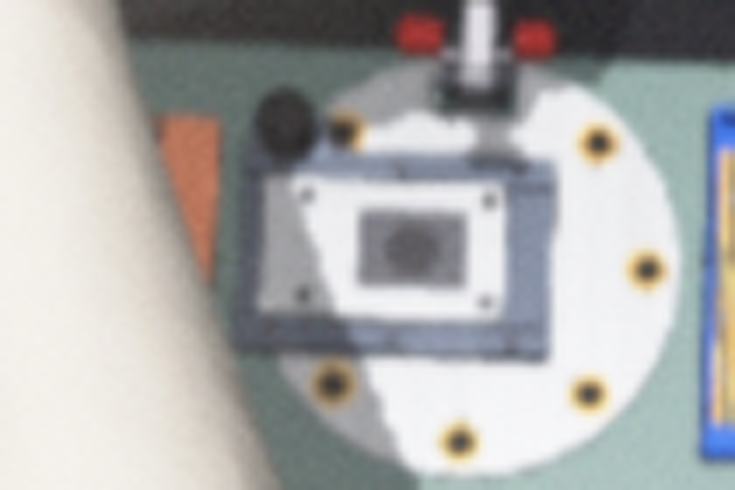

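```bash
python3 -c "
from h import *
p=BC-.048*BY-.001*BX;print(p);go([*p,.13],-93.3)"
```

```text
[ 0.5847656 -0.0171662]
t 15.85 shift mm [47.  74.7 88.5] turn [0.04 0.02 0.  ] pos [0.6621 0.0255 0.2185] F [ 0.1 -0.7 -0.7] w 0.648
```

```bash
python3 -m pendant '[[-1,0.015,0.025,0,0,0,0],[-1,0.03,0.05,0,0,0,0],[-1,0.047,0.075,0.0,0,0,0],[-1,0.047,0.075,0.03,0,0,0],[-1,0.047,0.075,0.06,0,0,0],[-1,0.047,0.075,0.088,0,0,0],[-1,0.047,0.075,0.088,0,0,0],[-1,0.047,0.075,0.088,0,0,0]]' 40;python3 -c "
from h import *
snap('wrist','w17');p=BC-.048*BY-.001*BX;go([*p,.088],-93.3)"
```

```text
t: 16.52
ee_pos: [0.5835, -0.0176, 0.1286]
tool_rot: [[-0.057, -0.998, -0.006], [-0.998, 0.057, -0.002], [0.002, 0.006, -1.0]]
force: [0.3, 0.7, 0.4]
width: -0.002
t 16.57 shift mm [-0.2  0.3 42.5] turn [ 0.08 -0.07  0.06] pos [ 0.5851 -0.0173  0.1305] F [ 0.9 -0.5  1.4] w -0.004
```

View pics/w17.png

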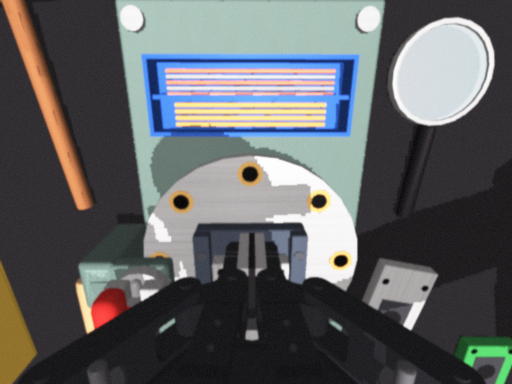

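Fingers are shut and hang centred over the rear bed end (250,240). Next I'll lower behind the tail.

```bash
python3 -m pendant '[[-1,0,0,0.02,0,0,0],[-1,0,0,0.035,0,0,0],[-1,0,0,0.041,0,0,0],[-1,0,0,0.041,0,0,0],[-1,0,0,0.041,0,0,0]]';python3 -c "
from h import *
snap('wrist','w18');p=BC-.048*BY-.001*BX;go([*p,.088],-93.3);print(base(manip.state()['ee_pos']))"
```

```text
t: 16.98
ee_pos: [0.586, -0.017, 0.0911]
tool_rot: [[-0.057, -0.998, 0.002], [-0.998, 0.057, -0.0], [-0.0, -0.002, -1.0]]
force: [0.3, -0.5, 0.0]
width: 0.001
t 17.03 shift mm [0.3 1.4 3.4] turn [-0.16  0.02  0.05] pos [ 0.5862 -0.0169  0.0914] F [-0.5 -0.2  0.3] w -0.0
[ 0.0004 -0.0477]
```

View pics/w18.png

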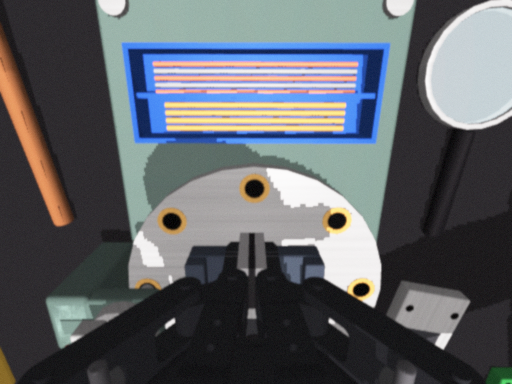

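```bash
python3 -m pendant '[[-1,-0.006,0,0.003,0,0,0],[-1,-0.012,0,0.003,0,0,0],[-1,-0.018,0,0.003,0,0,0],[-1,-0.022,0,0.003,0,0,0],[-1,-0.026,0,0.003,0,0,0],[-1,-0.030,0,0.003,0,0,0],[-1,-0.034,0,0.003,0,0,0]]';python3 -m pendant '[[-1,-0.004,0,0,0,0,0],[-1,-0.008,0,0,0,0,0],[-1,-0.012,0,0,0,0,0],[-1,-0.016,0,0,0,0,0],[-1,-0.020,0,0,0,0,0],[-1,-0.020,0,0,0,0,0],[-1,-0.020,0,0,0,0,0]]';python3 -c "
from h import *
print(base(manip.state()['ee_pos']));snap('wrist','w19');snap('scene','s19')
cv2.imwrite('pics/s19c.png',cv2.resize(np.load('pics/s19.npz')['im'][155:275,185:325,::-1],None,fx=5,fy=5,interpolation=cv2.INTER_CUBIC))
print(base(manip.state()['ee_pos']))"
```

```text
t: 17.62
ee_pos: [0.5868, 0.0163, 0.0873]
tool_rot: [[-0.057, -0.998, -0.001], [-0.998, 0.057, -0.001], [0.001, 0.001, -1.0]]
force: [-0.7, -5.2, 2.5]
width: 0.002
t: 18.2
ee_pos: [0.588, 0.0368, 0.0871]
tool_rot: [[-0.057, -0.998, -0.0], [-0.998, 0.057, -0.0], [0.0, 0.0, -1.0]]
force: [0.4, -2.6, 2.5]
width: -0.001
[-0.0009  0.006 ]
[-0.0008  0.006 ]
```

View pics/s19c.png

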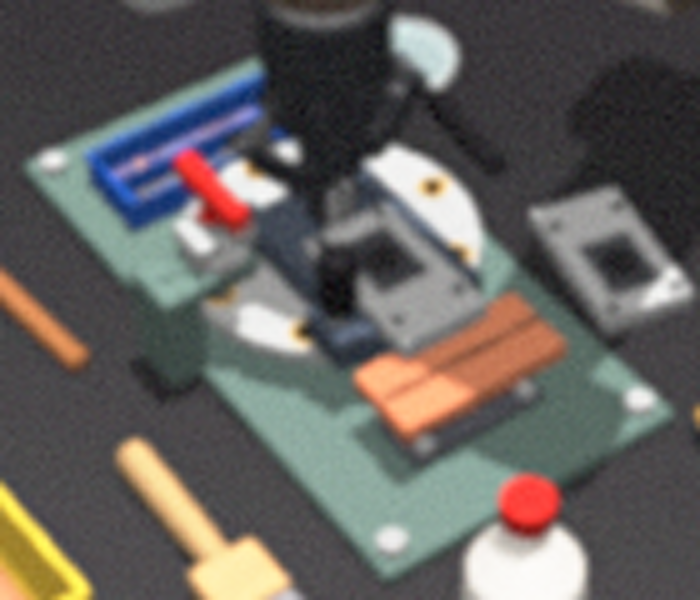

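View pics/w19.png

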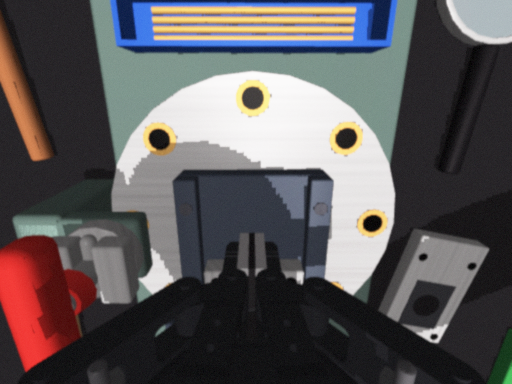

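```bash
python3 -m pendant '[[-1,0.006,0,0,0,0,0],[-1,0.012,0,-0.01,0,0,0],[-1,0.012,0,-0.05,0,0,0],[-1,0,0,-0.09,0,0,0],[-1,-0.03,0,-0.12,0,0,0],[-1,-0.06,0,-0.148,0,0,0],[-1,-0.095,0,-0.148,0,0,0],[-1,-0.095,0,-0.148,0,0,0],[-1,-0.095,0,-0.148,0,0,0],[-1,-0.095,0,-0.148,0,0,0]]';python3 -c "
from h import *
p=[manip.state()['ee_pos']];snap('wrist','w20');p.append(manip.state()['ee_pos']);snap('scene','s20');p.append(manip.state()['ee_pos']);print(np.round(p,4))
im=np.load('pics/w20.npz')['im'];cv2.imwrite('pics/w20c.png',cv2.resize(im[60:270,190:390,::-1],None,fx=4,fy=2.8,interpolation=cv2.INTER_CUBIC))
"
```

```text
t: 19.13
ee_pos: [0.593, 0.1314, 0.2345]
tool_rot: [[-0.057, -0.998, -0.001], [-0.998, 0.057, -0.0], [0.0, 0.001, -1.0]]
force: [0.8, -0.5, -1.3]
width: 0.004
[[0.593  0.1314 0.2345]
 [0.593  0.1308 0.2343]
 [0.5931 0.1305 0.2342]]
```

View pics/w20c.png

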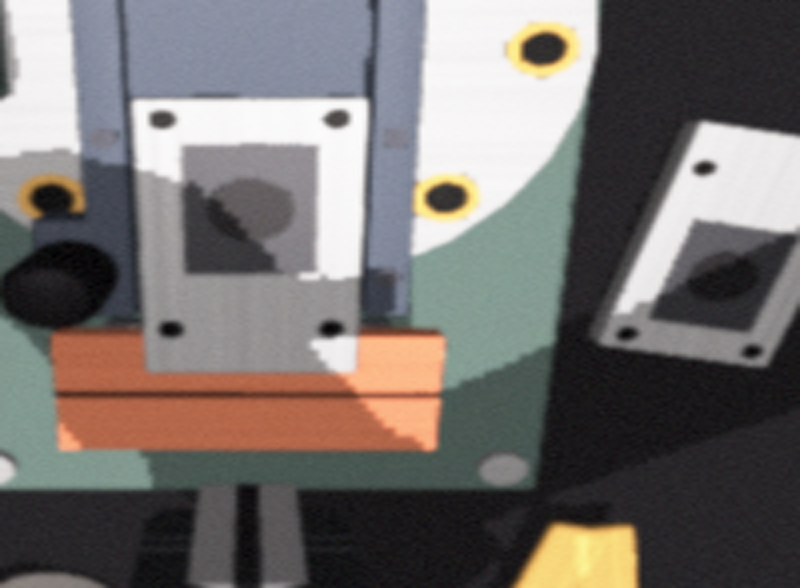

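```bash
cat > m.py <<'E'
from h import *
import sys
f,x=sys.argv[1],json.loads(sys.argv[2])
d=np.load(f'pics/{f}.npz'); W=cam('wrist',dict(ee_pos=d['p'],tool_rot=d['R']))
for n,(u,v,z) in x.items(): print(n,base(onz(W,u/4+190-.4,v/2.8+60-.4,z)))
E
python3 m.py w20 '{"tL":[133,99,0.074],"tR":[368,98,0.074],"lL":[145,374,0.074],"lR":[356,373,0.074],"liL":[57,395,0.0585],"liR":[440,396,0.0585],"liM":[250,395,0.0585]}'
```

```text
tL [0.0261 0.0171]
tR [-0.0299  0.0168]
lL [0.0262 0.1165]
lR [-0.0302  0.1161]
liL [0.053 0.131]
liR [-0.0561  0.1315]
liM [-0.0019  0.131 ]
```

```bash
python3 -m pendant '[[-1,0.037,0,0,0,0,0],[-1,0.074,0,0,0,0,0],[-1,0.107,0,0.03,0,0,0],[-1,0.107,0,0.07,0,0,0],[-1,0.107,0,0.11,0,0,0],[-1,0.107,0,0.14,0,0,0],[-1,0.107,0,0.148,0,0,0],[-1,0.107,0,0.148,0,0,0]]';python3 -m pendant '[[-1,-0.006,0,0,0,0,0],[-1,-0.011,0,0,0,0,0],[-1,-0.015,0,0,0,0,0],[-1,-0.019,0,0,0,0,0],[-1,-0.023,0,0,0,0,0],[-1,-0.0262,0,0,0,0,0],[-1,-0.0262,0,0,0,0,0],[-1,-0.0262,0,0,0,0,0]]';python3 -c "
from h import *
print(base(manip.state()['ee_pos']))"
```

```text
t: 19.9
ee_pos: [0.5857, 0.0232, 0.0849]
tool_rot: [[-0.058, -0.998, -0.006], [-0.998, 0.059, -0.002], [0.003, 0.006, -1.0]]
force: [0.3, -0.1, 0.8]
width: -0.002
t: 20.57
ee_pos: [0.5893, 0.0512, 0.0878]
tool_rot: [[-0.057, -0.998, 0.002], [-0.998, 0.057, 0.0], [-0.0, -0.002, -1.0]]
force: [-0.5, -2.6, 2.3]
width: 0.001
[-0.0004  0.0205]
```

```bash
python3 -m pendant '[[-1,0.006,0,0,0,0,0],[-1,0.012,0,-0.01,0,0,0],[-1,0.012,0,-0.05,0,0,0],[-1,0,0,-0.09,0,0,0],[-1,-0.03,0,-0.12,0,0,0],[-1,-0.06,0,-0.148,0,0,0],[-1,-0.085,0,-0.148,0,0,0],[-1,-0.085,0,-0.148,0,0,0],[-1,-0.085,0,-0.148,0,0,0],[-1,-0.085,0,-0.148,0,0,0]]';python3 -c "
from h import *
snap('wrist','w21');snap('scene','s21')
im=np.load('pics/w21.npz')['im'];cv2.imwrite('pics/w21c.png',cv2.resize(im[60:270,190:390,::-1],None,fx=4,fy=2.8,interpolation=cv2.INTER_CUBIC))
cv2.imwrite('pics/s21c.png',cv2.resize(np.load('pics/s21.npz')['im'][155:275,185:325,::-1],None,fx=5,fy=5,interpolation=cv2.INTER_CUBIC))
"
```

```text
t: 21.4
ee_pos: [0.5932, 0.1354, 0.2344]
tool_rot: [[-0.057, -0.998, -0.001], [-0.998, 0.057, -0.0], [0.0, 0.001, -1.0]]
force: [0.3, -0.7, -0.0]
width: 0.0
```

View pics/w21c.png

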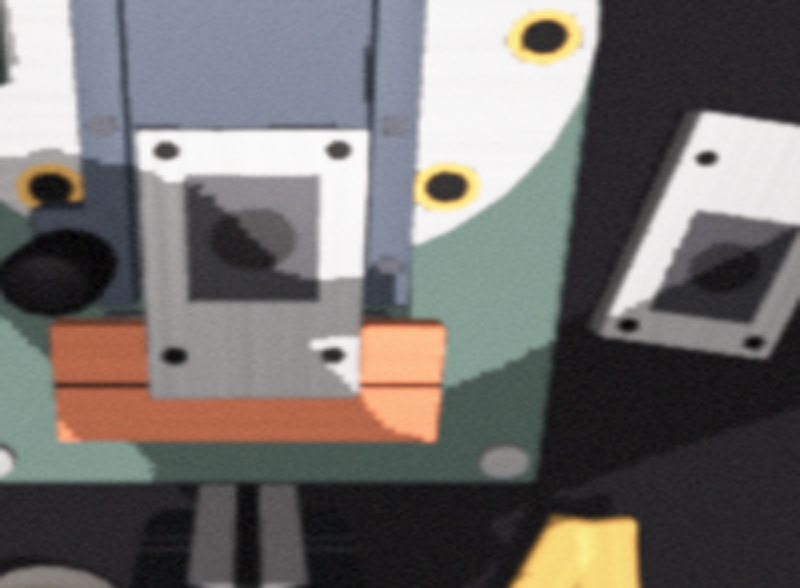

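View pics/s21c.png

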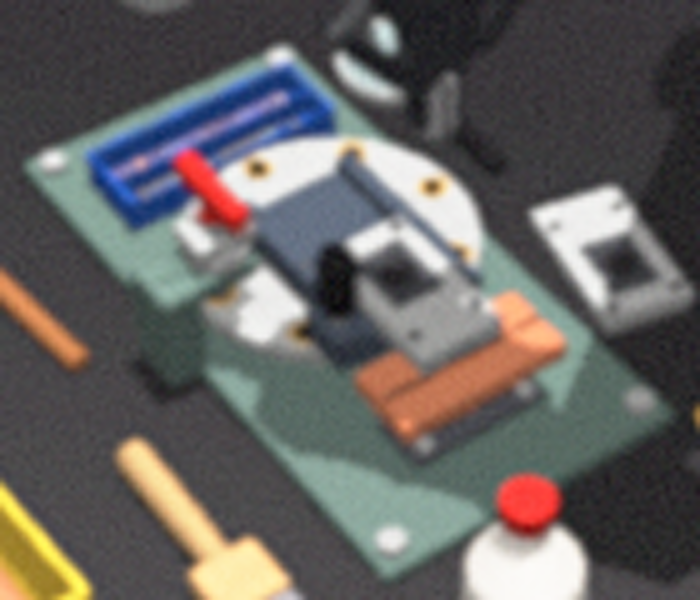

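```bash
python3 m.py w21 '{"tL":[136,129,0.074],"tR":[368,128,0.074],"lL":[150,398,0.074],"lR":[358,398,0.074],"liL":[57,384,0.0585],"liR":[440,385,0.0585]}'
python3 - <<'E'
from h import *
S=cam('scene'); s=lambda u,v:(u/5+185-.4,v/5+155-.4)
for n,p,z in [('lead L top',(425,365),.074),('lead R top',(502,315),.074),('tailL top',(345,245),.074),('tail R',(402,213),.074),('line L',(385,388),.0585),('line R',(538,315),.0585)]: print(n,base(onz(S,*s(*p),z)))
E
```

```text
tL [0.0256 0.031 ]
tR [-0.0304  0.0306]
lL [0.025  0.1303]
lR [-0.0312  0.1304]
liL [0.0526 0.1303]
liR [-0.0559  0.1308]
lead L top [0.0273 0.1369]
lead R top [-0.0292  0.1317]
tailL top [0.0101 0.0354]
tail R [-0.0316  0.0331]
line L [0.0467 0.1264]
line R [-0.0548  0.132 ]
```

```bash
python3 - <<'E'
from h import *
for b in blobs(red(np.load('pics/s21.npz')['im'],110),20):
    if 200<b[0][0]<280 and 140<b[0][1]<210: print(b[0])
print(manip.state()['force'],manip.state()['t']); print(manip.job_done())
E
```

```text
[226.72043011 193.17204301]
[ 0.08725369 -0.71099306  0.68854891] 21.5
the job is handed in; nothing more can be done
None
```

The job is handed in at 21.5 s of the 67 s allowed. I lifted the plunger, twisted it about 1.2 rad and left it parked. I then swung the turntable to −90° so the bed faced the copper bar, twisted the plunger back so its pin dropped home, and pushed the insert up to the scribed line in two pushes.

Last checks:
- **Turntable:** it was about 0.2° off the index hole before the pin went in. I could not measure its angle again at the very end because the arm blocked the top view.
- **Plunger:** the T-bar is back at its starting height and twist in the scene picture (row 193.2 against 193.3). Before I let go, pressing it down met about 8 N with no movement.
- **Insert:** from the wrist camera, the leading edge is about 0.2 mm from the scribed line and square to it. The coarse scene view disagreed by several millimetres: it put the edge at 132–137 mm and the line at 126–132 mm. I trusted the close wrist view.
- **Bench:** nothing else appeared to have moved in the pictures; I did not measure the bystanders. The gripper was clear of everything, with under 1 N on the force reading.

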